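# Tare the bowl and weigh out the wax bars

## Robot

A 6-joint arm with a two-finger parallel gripper is mounted at the origin on the work surface. World frame = base frame: x ahead of the robot, y to its left, z up, the work surface at z = 0. Lengths are in m, angles in rad, forces in N, time in s.
With the tool pointing down it reaches from about 0.375 to 0.9 m from the base axis. Payload 3.1 kg.
Tool frame: the origin (TCP) lies midway between the tips of the shut fingers; the grasp point (between the pads) lies 19 mm behind it; x points along the fingers, y is the direction in which the jaws open and shut, and the axes are right-handed (so a half turn about x gives the same grasp; the last joint's range is limited). The gripper opens to 85 mm and grips with 20 to 120 N. Pads are 22 mm wide; open, the fingers measure 114 mm over their backs; the gripper's body (76 mm by 85 mm) begins 54 mm behind the grasp point. The pads swing forward as they close: fully open they stand 13 mm farther back than shut.
Start: joints at [1.034, 0.527, 1.433, -0, 1.181, -0.178], TCP at [0.219, 0.585, 0.201] pointing down, gripper open.
Joint ranges: [-3.08, 3.08], [-0.75, 2.2], [0.22, 2.44], [-1.43, 4.57], [0, 2.65], [-2.85, 2.85]. Speed limits (rad/s): [2.79, 2.79, 3.14, 3.14, 3.14, 3.14].

## Interface

Orientations are given as a unit quaternion [x, y, z, w].
In Python, from station import manip gives the robot as it stands.
- The arm moves only by the tool carry_out, never from a script. Its argument "commands" is a list that holds one entry, the list of rows, each a list of 7 numbers: the shift along the tool's x, y, z in units of 25 mm (1.0 is 25 mm), then the turn, a rotation vector about the tool's x, y, z in units of 5 degrees (1.0 is 5 degrees), then the finger opening in mm, from 0 to 85.4. A call has exactly 5 rows; each row is the pose to reach, as a shift and turn from the pose commanded when the call began, along the tool's axes at that moment; what a row does not reach only later rows make up. A row lasts 1/10 s, in which the tool goes at most 50 mm and 8.59 degrees, less where a joint would pass 70% of its speed; a pose out of reach is approached as far as the arm can. A call with a gripper value outside its range is refused whole. The fingers move at their own pace and stop on an object; "force" is the grip in N (left out, the last holds). Time passes only in rows, so rows that repeat a pose let the fingers close, or fill a call up. It gives the time, the measured TCP pose, the force and the opening at its end, in the units of the state.
- manip.sense(): the state, without advancing time (a new reading comes with each control period).
- manip.snapshot(name): name is "scene" or "top"; returns a dict with "image" (400x640x3 uint8, red, green, blue), "fx", "fy", "cx", "cy" (pixels), "rvec" (rotation vector, rad) and "tvec" (3), from world to camera coordinates, as OpenCV has them. Camera axes: x right, y down, z forward; pixel columns grow to the right and rows downward; lengths in m; the calibration is good to about 2 mm. A picture is of the moment at which its call begins. There is no depth.
- manip.sign_off(): hands the job in, once; it reports no verdict.
The state is a dict: "t": time; "q": joint angles; "qd": joint speeds; "tau": joint torques, N m; "tcp_pos": TCP position; "tool_rot": TCP orientation; "force": force on the tool from outside, world axes, zero at the start; "ft_torque": the same for the moment, N m; "finger_gap": opening from 0.0 (shut) to 1.0 (fully open).
Only numpy, scipy, OpenCV 4.12 (cv2) and the standard library are available. Lean on these libraries where they do the work, as an engineer would, in place of code of your own. Each camera call takes 0.05 s, during which the arm holds its last target.

## Task

Weigh out wax for the egg decorating: set the empty steel bowl gently on the middle of the scale's plate and let go, then lift the sprung clear cover on the right of the scale's front panel, press the tare key under it gently but fully down, and let the cover drop shut again. Only after that, put both wax bars from the board into the bowl, and do not press tare again. Leave the round wax cake on the board and the jar and mug where they stand, and do not overload the scale.

Things in the scene. Friction and masses are not known exactly. Their poses are not given: they have to be found in the camera images.
- scale: bench scale with a white housing 305 mm deep (x) by 190 mm wide (y), 48 mm high, fixed to the table. Origin on the table under the scale, yaw varies a little; its own x points from the front panel (robot's side) to the weighing plate, its y to the left. Housing spans x -170 to +135 mm, y -95 to +95 mm. On the front panel (top at height 48 mm) are, in the scale's frame, the tare key under a clear cover on the right (y = -58 mm) and a small display on the left (y = +47 mm)
- plate_center (a point): centre of the top face of the steel weighing plate, 168 mm (x) by 180 mm (y), 68 mm above the table when unloaded. Axes as the scale's
- plate (a joint): how far the sprung plate has sunk, m: 0 unloaded, 1.5 N per mm, stop at 0.013. More than 0.0105 (about 16 N) is an overload
- tare_top (a point): centre of the top face of the round grey tare key, 32 mm across, in a 48 mm wide collar, 64 mm above the table when up; it lies under the clear cover, 46 mm to the right (the scale's -y) of the cover's hinge line. Axes as the scale's
- tare (a joint): tare key travel, m: 0 up, 0.006 fully down; presses straight down, 1.4 N to start and about 4.5 N at the bottom; springs back up. It counts as pressed above 0.0045
- cover_bar (a point): middle of the cover's free edge, a grey round bar 10 mm thick and 80 mm long (along the scale's x). Closed, it is 74 mm above the table and overhangs the right (-y) side of the scale housing by 15 mm, with open air under it down to the table, so that a fingertip tilted to point to the scale's +y and down can hook under it from the right
- cover_hinge (a point): middle of the cover's hinge line, 74 mm above the table, on the display's side of the key; the line runs along the scale's x. The cover is a clear flat panel 4 mm thick and 80 mm wide (x); its bar is 98 mm from the hinge line and swings up and to the left (+y)
- cover (a joint): cover opening angle, rad: 0 shut, stop at 1.45 (nearly upright). A light spring and its weight shut it at once when let go (about 0.6 N at the bar when shut, 0.9 N when open), but it will lean on a finger or gripper that is under it
- bowl: empty steel mixing bowl with thick (8 mm) walls, 180 mm across the rim, 136 mm across the foot, 62 mm high, inside floor 6 mm up, inside floor about 125 mm across; the wall's top 30 mm is nearly upright and can be pinched from above with one finger inside. 0.25 to 0.5 kg. Origin at the centre of its underside, z up
- board: wooden board 250 mm (x) by 150 mm (y), 15 mm thick, fixed; carries the two bars and the round cake side by side along its x, 77 mm apart, in any order. Origin at the centre of its underside
- bar_a: a rectangular bar of honey-coloured wax, 34 mm (x) by 74 mm (y) by 28 mm high, 70 to 120 g. Origin at the centre of its underside
- bar_b: the other wax bar, the same
- cake: round cake of the same wax, 58 mm across, 28 mm high, to be left on the board. Origin at the centre of its underside
- jar: closed amber jar 68 mm across, 100 mm high, a bystander. Origin at the centre of its underside
- mug: white mug 76 mm across, 90 mm high, a bystander. Origin at the centre of its underside
Not all that is in view belongs to the job. What is shaped like the bar_b but pink is not meant.

How it is judged:
By the outcome, as a careful person would: the job done as asked, in the order asked, and still so for the second after the job is handed in, with the robot touching nothing.
It also fails if it takes over 72 s, if anything falls off the work surface, if the arm or the gripper's body presses on something with over 40 N, if the wrist force passes 120 N, or if a joint passes its speed limit or range.

## Working session

There is one attempt and no reset: what is moved stays moved. The work goes in short steps, Python scripts to look and compute and a tool call to move; the robot and the scene stay as the last step left them, time stands still between calls to the robot, and variables do not carry over. Pictures are saved under pics/ and viewed, and the job is handed in when it is done.

Besides the shell and the picture viewer there is one more tool, called after "Request:" by a JSON object that holds its "method" and its "body". carry_out: Moves the arm, as the interface text tells. Its arguments: {"type":"object","properties":{"commands":{"type":"array"},"force":{"type":"number"}},"required":["commands"]}

```bash
ls; mkdir -p pics; python3 - <<'E'
from station import manip
import cv2,json,numpy as np
for n in("scene","top"):
    s=manip.snapshot(n); cv2.imwrite(f"pics/{n}0.png",s["image"][:,:,::-1])
    print(n,{k:np.round(v,4).tolist() for k,v in s.items() if k!="image"})
print(manip.sense())
E
```

```text
pics
scene {'fx': 392.7618, 'fy': 392.7618, 'cx': 318.6913, 'cy': 198.0543, 'rvec': [2.4516, 0.9209, -0.2575], 'tvec': [-0.354, -0.2306, 1.2041]}
top {'fx': 488.4388, 'fy': 488.4388, 'cx': 319.997, 'cy': 200.4845, 'rvec': [2.1399, -2.1326, 0.1748], 'tvec': [-0.0097, 0.457, 1.1925]}
{'t': 0.1, 'q': array([ 1.03449989e+00,  5.28379048e-01,  1.43378456e+00,  2.98302698e-05,
        1.18140232e+00, -1.78502783e-01]), 'qd': array([-0.00075858, -0.00224958, -0.00296428,  0.0007937 , -0.00128095,
       -0.00013703]), 'tau': array([-6.02190030e-04, -4.43307388e+01, -1.78585374e+01, -2.85242686e-04,
        3.85366991e-03, -4.04900604e-06]), 'tcp_pos': array([0.21847864, 0.58481523, 0.19982464]), 'tool_rot': array([ 0.12517922,  0.69607393, -0.12647954,  0.69556752]), 'force': array([-0.24802028, -0.31502634, -0.02494244]), 'ft_torque': array([-0.04940569, -0.02954763, -0.04506827]), 'finger_gap': 1.004308656302251}
```

View pics/scene0.png

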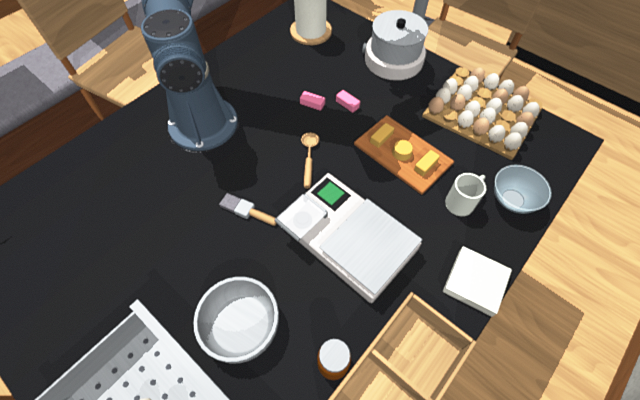

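View pics/top0.png

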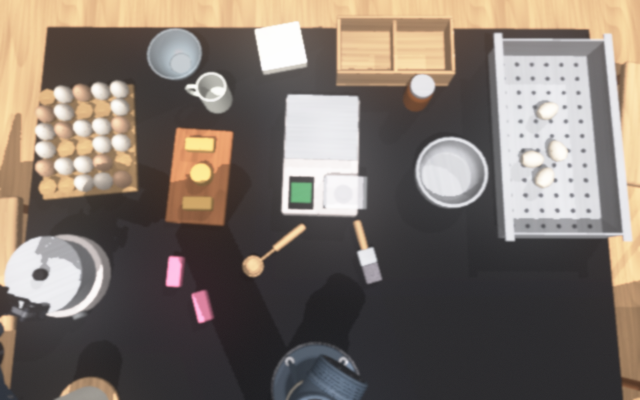

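Candidates in the top view:
- Bowl: steel at (451,172); the glass bowl at (174,53) is a decoy.
- Bars: honey at (199,145) and (197,203); pink at (174,271) and (202,306) are not meant; the cake at (200,173) stays.
- Scale: at (322,155), with the cover over (345,192) and the display at (301,193).

I choose the steel bowl and the two honey bars. Next I'll crop close and measure.

```bash
cat > h.py <<'E'
from station import manip
import cv2,numpy as np
from scipy.spatial.transform import Rotation as R
def snap(n,name=None):
    s=manip.snapshot(n); s["K"]=np.array([[s["fx"],0,s["cx"]],[0,s["fy"],s["cy"]],[0,0,1.]])
    if name: cv2.imwrite(f"pics/{name}.png",s["image"][:,:,::-1])
    return s
def ray(s,uv):
    Rm=cv2.Rodrigues(np.array(s["rvec"],float))[0]; t=np.array(s["tvec"],float)
    d=Rm.T@np.linalg.inv(s["K"])@np.array([uv[0],uv[1],1.]); return -Rm.T@t,d
def plane(s,uv,z):
    o,d=ray(s,uv); return o+d*(z-o[2])/d[2]
def proj(s,P):
    return cv2.projectPoints(np.array(P,float).reshape(-1,3),np.array(s["rvec"],float),np.array(s["tvec"],float),s["K"],None)[0][:,0]
def crop(s,x0,y0,x1,y1,k,name):
    cv2.imwrite(f"pics/{name}.png",cv2.resize(s["image"][y0:y1,x0:x1,::-1],None,fx=k,fy=k,interpolation=cv2.INTER_CUBIC))
def st():
    s=manip.sense(); r=R.from_quat(s["tool_rot"])
    print("t",round(s["t"],2),"tcp",np.round(s["tcp_pos"],4),"axes x,y,z",np.round(r.as_matrix().T,3).tolist(),"F",np.round(s["force"],1),"gap",round(s["finger_gap"]*85.4,1),"q",np.round(s["q"],2))
    return s
def togo(P,Rt=None):
    """shift (units) and turn (units) from present pose to P, Rt (columns tool axes)"""
    s=manip.sense(); r=R.from_quat(s["tool_rot"])
    sh=r.inv().apply(np.array(P)-s["tcp_pos"])/.025
    tu=np.zeros(3) if Rt is None else np.degrees((r.inv()*R.from_matrix(Rt)).as_rotvec())/5
    print("shift",np.round(sh,2),"turn",np.round(tu,2)); return sh,tu
E
python3 - <<'E'
from h import *
s=snap("top"); c=snap("scene")
crop(s,160,110,240,240,6,"c_board"); crop(s,270,85,380,225,5,"c_scale"); crop(s,405,125,500,220,6,"c_bowl")
im=s["image"]; hsv=cv2.cvtColor(im,cv2.COLOR_RGB2HSV)
m=cv2.inRange(hsv,(18,120,120),(32,255,255)); m[:,:160]=0;m[:,240:]=0;m[:110]=0;m[235:]=0
for ct in cv2.findContours(m,cv2.RETR_EXTERNAL,cv2.CHAIN_APPROX_NONE)[0]:
    if cv2.contourArea(ct)>60:
        r=cv2.minAreaRect(ct); P=[plane(s,p,.043)[:2] for p in cv2.boxPoints(r)]
        print("wax",np.round(r[0],1),np.round(r[1],1),round(r[2],1),"ctr",np.round(plane(s,r[0],.043),4),np.round(P,3).tolist())
E
```

```text
wax [197. 203.] [12. 28.] 90.0 ctr [0.4487 0.2999 0.043 ] [[0.464, 0.336], [0.464, 0.265], [0.434, 0.264], [0.433, 0.334]]
```

View pics/c_scale.png

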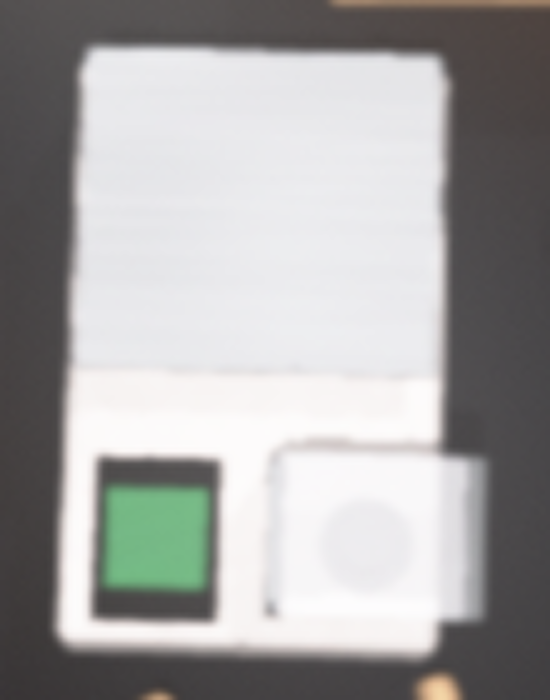

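View pics/c_bowl.png

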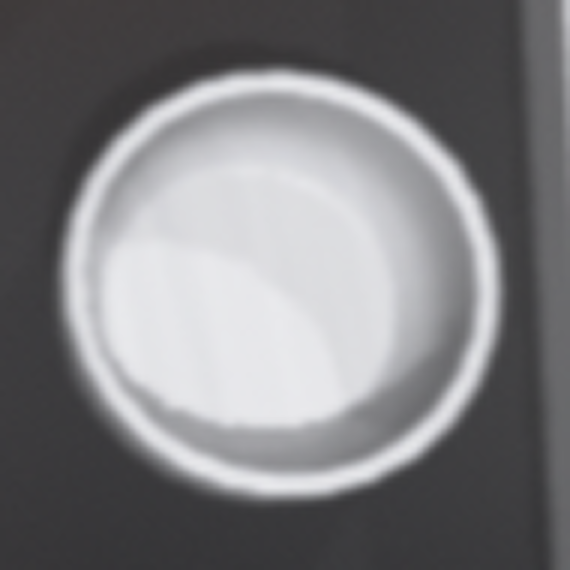

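View pics/c_board.png

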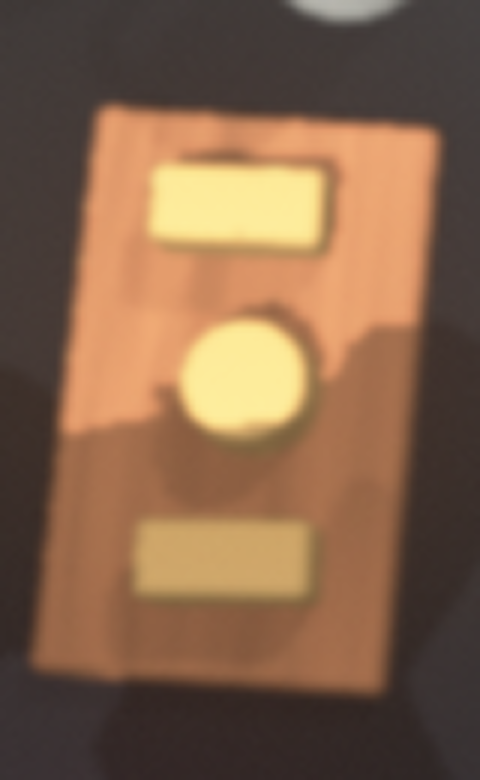

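```bash
cat > m.py <<'E'
from h import *
s=snap("top"); c=snap("scene")
f=lambda u,v,x0,y0,k:((u+.5)/k-.5+x0,(v+.5)/k-.5+y0)
P=[plane(s,f(u,v,270,85,5),.068) for u,v in((83,48),(445,56),(440,376),(71,370))]
print("plate",np.round(P,4).tolist(),"c",np.round(np.mean(P,0),4))
for a,b in((3,0),(2,1)): d=P[b]-P[a];print("yaw",np.degrees(np.arctan2(d[1],d[0])),np.linalg.norm(d))
for a,b in((1,0),(2,3)): d=P[b]-P[a];print("yaw",np.degrees(np.arctan2(-d[0],d[1])),np.linalg.norm(d))
print("key",plane(s,f(366,545,270,85,5),.064),"disp",plane(s,f(157,538,270,85,5),.048),"bar out",plane(s,f(486,540,270,85,5),.074))
for u,v in ((99,462),(217,460),(92,617),(215,620)): print("dispc",plane(s,f(u,v,270,85,5),.048))
for n,pts in (("far",((155,165),(325,168),(322,250),(150,243))),("near",((137,520),(310,522),(308,601),(133,596)))):
    P=[plane(s,f(u,v,160,110,6),.043) for u,v in pts]; print(n,np.round(P,4).tolist(),np.round(np.mean(P,0),4))
    d=P[0]-P[1];print("yaw",np.degrees(np.arctan2(-d[0],d[1])))
print("cake",plane(s,f(244,379,160,110,6),.043))
im=s["image"].astype(int); g=im.min(2)
m=np.uint8(g>110)*255; m[:,:405]=0;m[:,492:]=0;m[:125]=0;m[220:]=0
ct=max(cv2.findContours(m,cv2.RETR_EXTERNAL,cv2.CHAIN_APPROX_NONE)[0],key=cv2.contourArea)
Q=np.array([plane(s,p[0],.062)[:2] for p in ct],np.float32)
print("bowl",cv2.minEnclosingCircle(Q),cv2.fitEllipse(Q))
E
python3 m.py
```

```text
plate [[0.7259, 0.0788, 0.068], [0.7223, -0.1054, 0.068], [0.555, -0.1014, 0.068], [0.5574, 0.0824, 0.068]] c [ 0.6402 -0.0114  0.068 ]
yaw -1.1919222282383368 0.16859274867257598
yaw -1.39353526419976 0.16740548828314064
yaw -1.1298234728635217 0.18431547871389944
yaw -0.7590574920354567 0.18373154672466163
key [ 0.47009083 -0.06435387  0.064     ] disp [0.47616179 0.03950593 0.048     ] bar out [ 0.47098615 -0.12266284  0.074     ]
dispc [0.51492731 0.06906839 0.048     ]
dispc [0.51616054 0.00969798 0.048     ]
dispc [0.4360716  0.07148325 0.048     ]
dispc [0.43477211 0.01022787 0.048     ]
far [[0.6195, 0.3371, 0.043], [0.6184, 0.2645, 0.043], [0.5824, 0.2644, 0.043], [0.5852, 0.3376, 0.043]] [0.6014 0.3009 0.043 ]
yaw -0.8471004331141753
near [[0.4657, 0.3372, 0.043], [0.4651, 0.2648, 0.043], [0.4317, 0.2643, 0.043], [0.4336, 0.3373, 0.043]] [0.449  0.3009 0.043 ]
yaw -0.4747619730170854
cake [0.52620426 0.2950801  0.043     ]
bowl ((0.5264605283737183, -0.33519861102104187), 0.09284137934446335) ((0.5271059274673462, -0.33509376645088196), (0.18009109795093536, 0.1831691563129425), 34.19855880737305)
```

```bash
python3 - <<'E'
from h import *
st()
Rd=np.array([[0,1,0],[0,0,-1],[-1,0,0]],float) # columns? x_t=(0,0,-1), y_t=(1,0,0), z_t=(0,-1,0)
for sg in(1,-1):
    Rt=np.column_stack([[0,0,-1],[sg,0,0],np.cross([0,0,-1],[sg,0,0])])
    togo([.45,.15,.2],Rt); togo([.441,-.335,.15],Rt)
E
```

```text
t 0.3 tcp [0.2187 0.5852 0.2004] axes x,y,z [[-0.0, -0.001, -1.0], [0.35, 0.937, -0.001], [0.937, -0.35, -0.0]] F [ 0.7  1.1 -0. ] gap 85.6 q [ 1.03  0.53  1.43 -0.    1.18 -0.18]
shift [  0.02 -13.06  14.76] turn [1.39e+01 0.00e+00 1.00e-02]
shift [  2.04 -31.36  21.22] turn [1.39e+01 0.00e+00 1.00e-02]
shift [  0.02 -13.06  14.76] turn [-2.21e+01 -1.00e-02  0.00e+00]
shift [  2.04 -31.36  21.22] turn [-2.21e+01 -1.00e-02  0.00e+00]
```

Request:
{"method": "carry_out", "body": {"commands": [[[0,-2,1.2,1.7,0,0,40],[0,-3.3,2.7,3.4,0,0,40],[0,-4.6,4.2,5.1,0,0,40],[0,-5.9,5.7,6.8,0,0,40],[0,-7.2,7.2,8.5,0,0,40]]], "force": 80}}

```text
t: 0.8
tcp_pos: [0.3219, 0.3579, 0.2009]
tool_rot: [0.371, 0.602, -0.371, 0.602]
force: [1.3, -0.5, 0.6]
finger_gap: 0.468
```

```bash
cat > g.py <<'E'
import sys
from h import *
st()
if len(sys.argv)>1:
    P=eval(sys.argv[1]); sg=eval(sys.argv[2]) if len(sys.argv)>2 else None
    Rt=None if sg is None else np.column_stack([[0,0,-1],[sg,0,0],np.cross([0,0,-1],[sg,0,0])])
    for p in np.atleast_2d(P): togo(p,Rt)
E
python3 g.py "[[.45,.1,.2],[.441,-.335,.13]]" 1
```

```text
t 0.8 tcp [0.3219 0.3579 0.2009] axes x,y,z [[0.001, 0.0, -1.0], [0.893, 0.449, 0.001], [0.449, -0.893, 0.0]] F [ 1.3 -0.5  0.6] gap 39.9 q [ 0.61  0.33  1.78 -0.    1.02  0.14]
shift [ 0.04 -0.06 11.52] turn [ 5.34 -0.   -0.01]
shift [ 2.83 -8.2  26.9 ] turn [ 5.34 -0.   -0.01]
```

Request:
{"method": "carry_out", "body": {"commands": [[[0,0.3,2,1.3,0,0,40],[0,0.5,4,2.6,0,0,40],[0,0.5,6,3.9,0,0,40],[0,0.3,8,5.3,0,0,40],[0,0,10,5.3,0,0,40]]]}}

```text
t: 1.3
tcp_pos: [0.4354, 0.1363, 0.201]
tool_rot: [0.499, 0.501, -0.498, 0.502]
force: [0.3, 0.8, -0.5]
finger_gap: 0.464
```

```bash
python3 g.py "[[.441,-.335,.13]]" 1
```

```text
t 1.3 tcp [0.4354 0.1363 0.201 ] axes x,y,z [[0.001, 0.0, -1.0], [1.0, 0.007, 0.001], [0.007, -1.0, -0.0]] F [ 0.3  0.8 -0.5] gap 39.6 q [0.06 0.3  1.84 0.   1.   0.05]
shift [ 2.84  0.09 18.85] turn [ 0.08 -0.   -0.02]
```

Request:
{"method": "carry_out", "body": {"commands": [[[0,0,2,0,0,0,40],[0,0,4,0,0,0,40],[0,0,6,0,0,0,40],[0,0,8,0,0,0,40],[0,0.1,10,0,0,0,40]]]}}

```text
t: 1.8
tcp_pos: [0.4385, -0.1137, 0.2009]
tool_rot: [0.498, 0.502, -0.498, 0.502]
force: [1.2, -0.3, 0.4]
finger_gap: 0.467
```

Request:
{"method": "carry_out", "body": {"commands": [[[0,0,2,0,0,0,40],[0,0,4,0,0,0,40],[0.5,0,6,0,0,0,40],[1.5,0,8,0,0,0,40],[2.8,0,8.8,0,0,0,40]]]}}

```text
t: 2.3
tcp_pos: [0.4427, -0.3377, 0.132]
tool_rot: [0.498, 0.498, -0.499, 0.505]
force: [0.6, 0.0, 1.1]
finger_gap: 0.469
```

```bash
python3 g.py "[[.441,-.335,.13],[.441,-.335,.032]]" 1; python3 - <<'E'
from h import *
s=snap("scene"); crop(s,150,200,400,400,3,"b1")
E
```

```text
t 2.3 tcp [ 0.4427 -0.3377  0.132 ] axes x,y,z [[0.006, -0.007, -1.0], [1.0, 0.006, 0.006], [0.006, -1.0, 0.007]] F [0.6 0.  1.1] gap 40.1 q [-0.85  0.52  1.68 -0.    0.93 -0.86]
shift [ 0.08 -0.07 -0.11] turn [ 0.07  0.08 -0.06]
shift [ 4.   -0.09 -0.14] turn [ 0.07  0.08 -0.06]
```

View pics/b1.png

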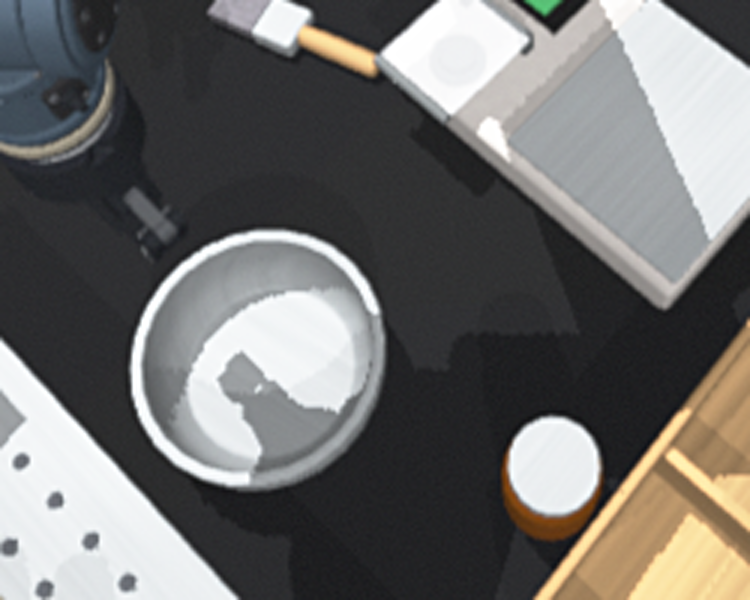

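The scene crop shows the fingertips near (150,215), just above the bowl's near rim, which peaks at (260,235). I'm descending astride the wall.

Request:
{"method": "carry_out", "body": {"commands": [[[1,-0.1,0,0,0,0,40],[2,-0.1,0,0,0,0,40],[3,-0.1,-0.1,0,0,0,40],[3.9,-0.1,-0.1,0,0,0,40],[3.9,-0.1,-0.1,0,0,0,40]]]}}

```text
t: 2.85
tcp_pos: [0.4366, -0.3271, 0.0307]
tool_rot: [0.498, 0.505, -0.498, 0.5]
force: [-0.8, -0.3, -0.5]
finger_gap: 0.468
```

```bash
python3 g.py "[[.441,-.335,.032]]" 1; python3 - <<'E'
from h import *
s=snap("scene"); crop(s,150,200,400,400,3,"b2")
E
```

```text
t 2.85 tcp [ 0.4366 -0.3271  0.0307] axes x,y,z [[-0.004, 0.005, -1.0], [1.0, 0.009, -0.004], [0.009, -1.0, -0.005]] F [-0.8 -0.3 -0.5] gap 40.0 q [-0.85  0.68  1.76 -0.    0.71 -0.86]
shift [-0.06  0.17  0.32] turn [ 0.1  -0.06  0.05]
```

View pics/b2.png

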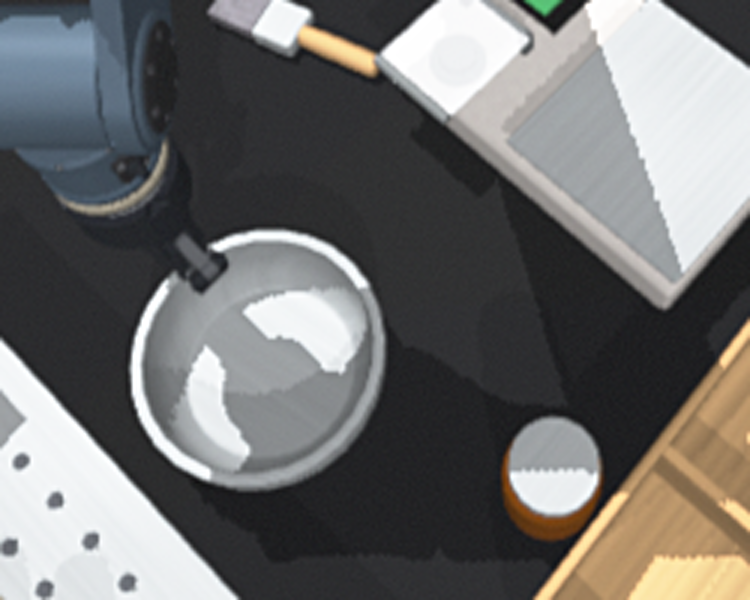

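The inner finger is inside the near wall at (205,270). I'll nudge the tool and close.

Request:
{"method": "carry_out", "body": {"commands": [[[0,0.2,0.3,0.1,0,0,40],[0,0.2,0.3,0.1,0,0,20],[0,0.2,0.3,0.1,0,0,3],[0,0.2,0.3,0.1,0,0,3],[0,0.2,0.3,0.1,0,0,3]]], "force": 100}}

```text
t: 3.4
tcp_pos: [0.4435, -0.3367, 0.0337]
tool_rot: [0.5, 0.5, -0.5, 0.5]
force: [0.5, 0.1, -0.3]
finger_gap: 0.04
```

Request:
{"method": "carry_out", "body": {"commands": [[[0,0,0,0,0,0,3],[-0.5,0,0,0,0,0,3],[-1,0,0,0,0,0,3],[-1.5,0,0,0,0,0,3],[-2,0,0,0,0,0,3]]], "force": 100}}

```text
t: 3.9
tcp_pos: [0.4437, -0.337, 0.0849]
tool_rot: [0.5, 0.5, -0.5, 0.5]
force: [-0.3, 0.2, 0.3]
finger_gap: 0.037
```

```bash
python3 g.py ; python3 - <<'E'
from h import *
s=snap("scene"); crop(s,150,200,400,400,3,"b3")
E
```

```text
t 3.9 tcp [ 0.4437 -0.337   0.0849] axes x,y,z [[0.001, -0.001, -1.0], [1.0, 0.0, 0.001], [0.0, -1.0, 0.001]] F [-0.3  0.2  0.3] gap 3.2 q [-0.85  0.6   1.71  0.    0.83 -0.85]
```

View pics/b3.png

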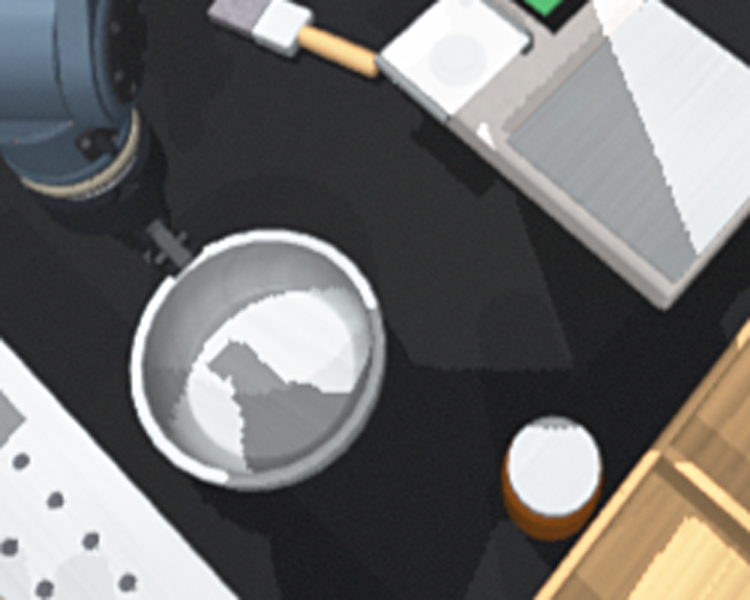

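```bash
python3 - <<'E'
from h import *
c=snap("scene","sc3"); s=snap("top","tp3")
cr=lambda uv:(uv-[150,200])*3
print("b2 tcp",cr(proj(c,[.4366,-.3271,.0307])),"now tcp",cr(proj(c,[.4437,-.337,.0849])))
a=np.linspace(0,2*np.pi,9)[:-1]
print("rim",cr(proj(c,[[.527+.09*np.cos(t),-.335+.09*np.sin(t),.062] for t in a])).round().tolist())
print("now tcp top",proj(s,[.4437,-.337,.0849]))
crop(s,405,125,500,220,6,"t3")
E
```

```text
b2 tcp [[191.3239225  268.35213705]] now tcp [[170.18075165 260.67929476]]
rim [[346.0, 431.0], [383.0, 335.0], [346.0, 252.0], [262.0, 223.0], [174.0, 263.0], [129.0, 352.0], [159.0, 444.0], [251.0, 478.0]]
now tcp top [[456.02831622 203.20266846]]
```

View pics/t3.png

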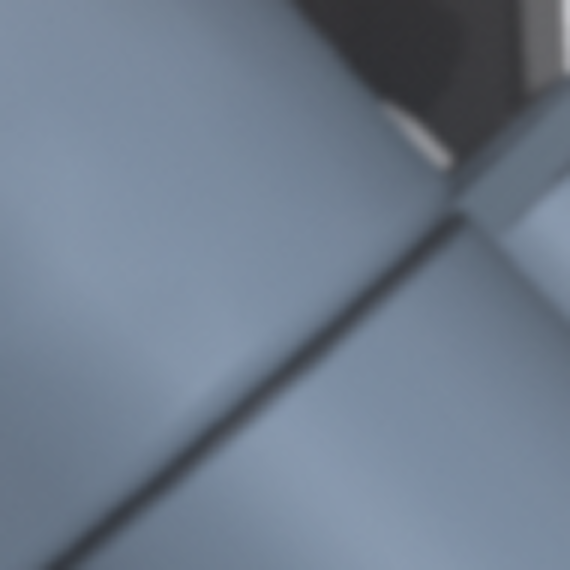

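```bash
python3 - <<'E'
from h import *
c=snap("scene")
# rim outer points read from b3 (crop px): ring outer edge
f=lambda u,v:((u+.5)/3-.5+150,(v+.5)/3-.5+200)
pts=[(205,248),(265,229),(330,247),(370,285),(384,335),(131,360),(140,420),(168,460)]
Q=np.array([plane(c,f(*p),.062)[:2] for p in pts]); print(Q.round(4).tolist())
A=np.c_[2*Q,np.ones(len(Q))]; x=np.linalg.lstsq(A,(Q**2).sum(1),rcond=None)[0]
print("c",x[:2],"r",np.sqrt(x[2]+x[0]**2+x[1]**2))
E
```

```text
[[0.4445, -0.3122], [0.4672, -0.2727], [0.514, -0.2504], [0.5567, -0.2513], [0.5899, -0.2707], [0.4673, -0.4013], [0.5039, -0.4235], [0.5386, -0.4278]]
c [ 0.53047583 -0.33783091] r 0.08989396207800736
```

Request:
{"method": "carry_out", "body": {"commands": [[[0,0,0,0,0,0,40],[0,0,0,0,0,0,40],[0.7,0,0,0,0,0,40],[1.4,0,0,0,0,0,40],[2.1,0,0,0,0,0,40]]], "force": 60}}

```text
t: 4.6
tcp_pos: [0.4433, -0.3366, 0.0297]
tool_rot: [0.5, 0.5, -0.5, 0.5]
force: [-0.0, -0.6, -0.7]
finger_gap: 0.469
```

```bash
python3 g.py ; python3 - <<'E'
from h import *
s=snap("scene"); crop(s,180,250,270,330,7,"b4")
E
```

```text
t 4.6 tcp [ 0.4433 -0.3366  0.0297] axes x,y,z [[-0.0, 0.0, -1.0], [1.0, -0.0, -0.0], [-0.0, -1.0, -0.0]] F [-0.  -0.6 -0.7] gap 40.0 q [-0.85  0.69  1.74  0.    0.72 -0.85]
```

View pics/b4.png

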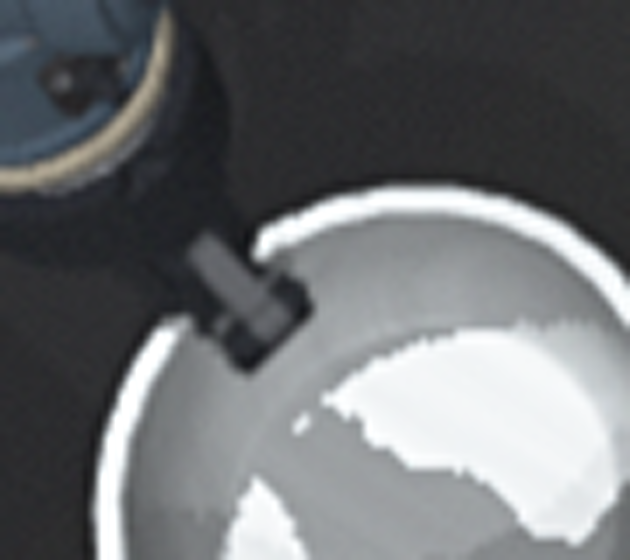

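The inner finger sits inside the wall at about (265,310), so it is astride. I'll close without lifting and check.

Request:
{"method": "carry_out", "body": {"commands": [[[0,0,0,0,0,0,25],[0,0,0,0,0,0,15],[0,0,0,0,0,0,5],[0,0,0,0,0,0,5],[0,0,0,0,0,0,5]]], "force": 60}}

```text
t: 5.15
tcp_pos: [0.4443, -0.3374, 0.0319]
tool_rot: [0.5, 0.499, -0.5, 0.501]
force: [0.7, -0.2, 5.8]
finger_gap: 0.065
```

```bash
python3 g.py ; python3 - <<'E'
from h import *
s=snap("scene"); crop(s,180,250,270,330,7,"b5")
E
```

```text
t 5.15 tcp [ 0.4443 -0.3374  0.0319] axes x,y,z [[0.002, -0.002, -1.0], [1.0, 0.0, 0.002], [0.0, -1.0, 0.002]] F [ 0.7 -0.2  5.8] gap 5.5 q [-0.85  0.69  1.73  0.    0.72 -0.85]
```

View pics/b5.png

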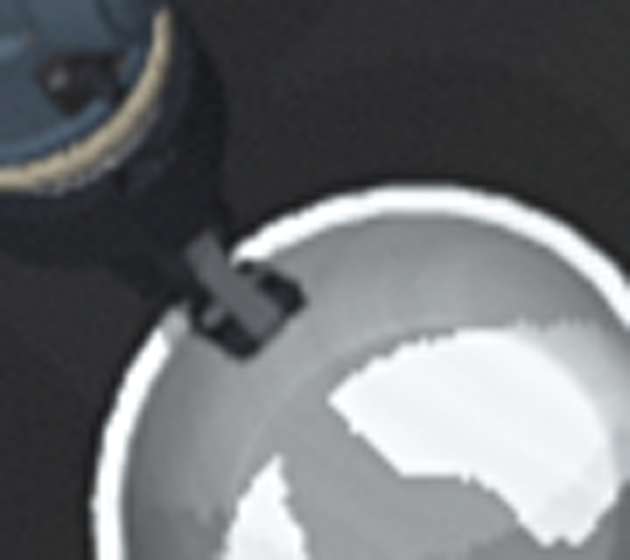

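Request:
{"method": "carry_out", "body": {"commands": [[[0,0,0,0,0,0,20],[-0.3,0,0,0,0,0,20],[-0.3,0,0,0,0,0,20],[-0.3,0,0,0,0,0,0],[-0.3,0,0,0,0,0,0]]], "force": 60}}

```text
t: 5.7
tcp_pos: [0.4433, -0.3366, 0.0381]
tool_rot: [0.5, 0.5, -0.5, 0.5]
force: [-0.9, -0.2, 0.1]
finger_gap: 0.003
```

Request:
{"method": "carry_out", "body": {"commands": [[[0,0,0,0,0,0,0],[0,0,0,0,0,0,0],[0,0,0,0,0,0,0],[0,0,0,0,0,0,0],[0,0,0,0,0,0,0]]], "force": 60}}

```text
t: 6.2
tcp_pos: [0.4434, -0.3367, 0.0382]
tool_rot: [0.5, 0.5, -0.5, 0.5]
force: [-0.3, -0.4, -0.6]
finger_gap: 0.002
```

```bash
python3 g.py ; python3 - <<'E'
from h import *
s=snap("scene"); crop(s,180,250,270,330,7,"b6")
E
```

```text
t 6.2 tcp [ 0.4434 -0.3367  0.0382] axes x,y,z [[-0.0, 0.0, -1.0], [1.0, 0.0, -0.0], [0.0, -1.0, -0.0]] F [-0.3 -0.4 -0.6] gap 0.1 q [-0.85  0.68  1.73 -0.    0.73 -0.85]
```

View pics/b6.png

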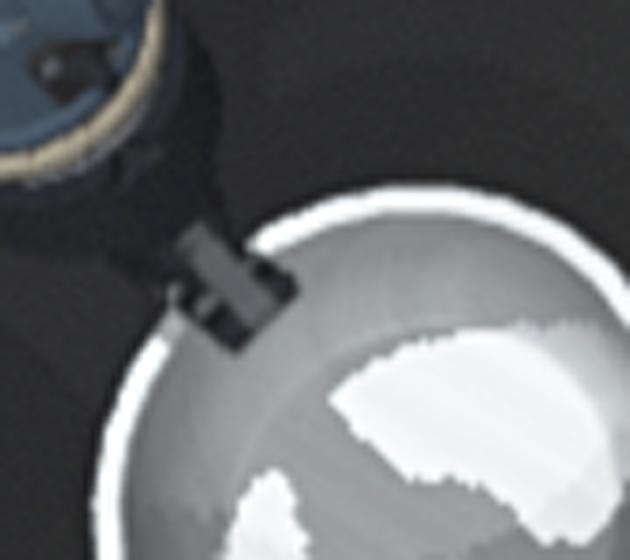

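```bash
python3 - <<'E'
from h import *
c=snap("scene"); 
cr=lambda P:((proj(c,P)-[180,250])*7).round().tolist()
x,y,z=.4434,-.3367,.0382
print("cam",ray(c,(0,0))[0])
print("tcp",cr([x,y,z]),"grasp",cr([x,y,z+.019]))
for dx in(-.0145,.0145):
  for dy in (-.011,.011): print(dx,dy,"tip",cr([x+dx,y+dy,z]),"+54",cr([x+dx,y+dy,z+.05]))
print("rim in/out near",cr([[.529-.082,-.3365,.062],[.529-.09,-.3365,.062]]))
E
```

```text
cam [ 0.80752145 -0.38587489  0.90956156]
tcp [[222.0, 304.0]] grasp [[208.0, 285.0]]
-0.0145 -0.011 tip [[167.0, 300.0]] +54 [[126.0, 249.0]]
-0.0145 0.011 tip [[219.0, 251.0]] +54 [[181.0, 198.0]]
0.0145 -0.011 tip [[226.0, 359.0]] +54 [[188.0, 310.0]]
0.0145 0.011 tip [[278.0, 308.0]] +54 [[243.0, 257.0]]
rim in/out near [[213.0, 287.0], [196.0, 271.0]]
```

```bash
python3 - <<'E'
import cv2,numpy as np
from h import *
a=cv2.imread("pics/b4.png");
s=snap("scene"); crop(s,180,250,270,330,7,"b6"); b=cv2.imread("pics/b6.png")
o=np.hstack([a,b]); o=(255*(o/255.)**.4).astype(np.uint8); o=cv2.resize(o,None,fx=.63,fy=.63)
cv2.imwrite("pics/cmp.png",o)
E
```

```text
(no output)
```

View pics/cmp.png

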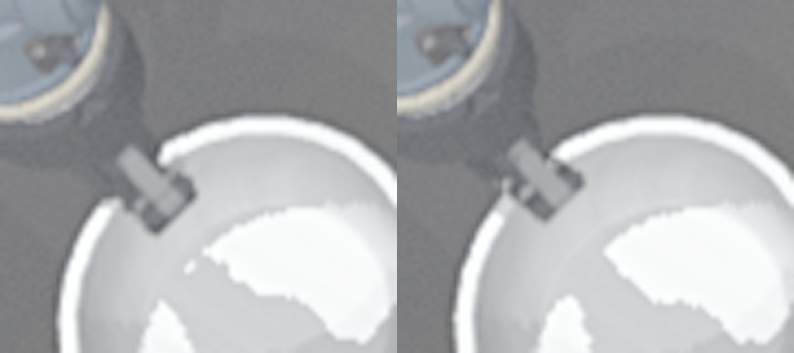

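Request:
{"method": "carry_out", "body": {"commands": [[[-1,0,0,0,0,0,0],[-2,0,0,0,0,0,0],[-3,0,0,0,0,0,80],[-4,0,1,0,0,0,80],[-4,0,2,0,0,0,80]]]}}

```text
t: 6.85
tcp_pos: [0.4453, -0.3886, 0.1422]
tool_rot: [0.499, 0.498, -0.5, 0.503]
force: [0.7, -0.9, 0.5]
finger_gap: 0.508
```

```bash
python3 g.py ; python3 - <<'E'
from h import *
s=snap("scene"); x0,y0=130,230
S=manip.sense(); p=S["tcp_pos"]
o=s["image"][y0:y0+100,x0:x0+130,::-1]; o=cv2.resize(o,None,fx=6,fy=6,interpolation=cv2.INTER_CUBIC); o=(255*(o/255.)**.4).astype(np.uint8)
for P,c in(([0,0,0],(0,0,255)),([.04,0,0.01],(0,255,0)),([-.04,0,0.01],(255,0,0)),([0,.04,.01],(255,255,0))):
    u=((proj(s,p+np.array(P))[0]-[x0,y0])*6).astype(int); print(P,u); cv2.circle(o,tuple(int(v) for v in u),4,c,1)
cv2.imwrite("pics/b7.png",o)
E
```

```text
t 6.85 tcp [ 0.4453 -0.3886  0.1422] axes x,y,z [[0.005, -0.006, -1.0], [1.0, 0.002, 0.005], [0.002, -1.0, 0.006]] F [ 0.7 -0.9  0.5] gap 43.4 q [-0.91  0.55  1.58  0.    1.   -0.91]
[0, 0, 0] [289 414]
[0.04, 0, 0.01] [359 486]
[-0.04, 0, 0.01] [204 327]
[0, 0.04, 0.01] [376 316]
```

View pics/b7.png

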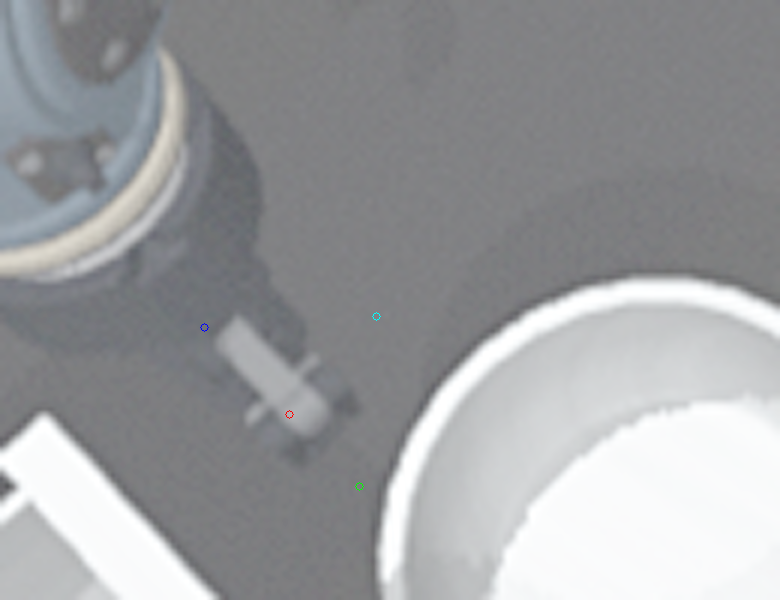

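```bash
python3 - <<'E'
from h import *
c=snap("scene","x1")
f=lambda u,v,k,x0,y0:((u+.5)/k-.5+x0,(v+.5)/k-.5+y0)
for nm,pts,zs in(("open b4",((245,368),(312,302)),(.035,.045,.055,.065,.075)),("shut b6",((240,352),(298,290)),(.038,.048,.058,.068,.078))):
    for z in zs: print(nm,z,[plane(c,f(*p,7,180,250),z)[:2].round(4).tolist() for p in pts])
E
python3 g.py
```

```text
open b4 0.035 [[0.462, -0.3455], [0.4619, -0.3169]]
open b4 0.045 [[0.466, -0.346], [0.4659, -0.3177]]
open b4 0.055 [[0.4699, -0.3464], [0.4698, -0.3185]]
open b4 0.065 [[0.4739, -0.3469], [0.4738, -0.3193]]
open b4 0.075 [[0.4778, -0.3474], [0.4778, -0.3201]]
shut b6 0.038 [[0.4581, -0.3433], [0.4567, -0.3175]]
shut b6 0.048 [[0.4621, -0.3438], [0.4608, -0.3183]]
shut b6 0.058 [[0.4661, -0.3443], [0.4648, -0.319]]
shut b6 0.068 [[0.4701, -0.3448], [0.4688, -0.3198]]
shut b6 0.078 [[0.4741, -0.3452], [0.4728, -0.3206]]
t 6.95 tcp [ 0.4445 -0.3909  0.1398] axes x,y,z [[0.003, -0.006, -1.0], [1.0, -0.002, 0.003], [-0.002, -1.0, 0.006]] F [ 0.1 -0.6 -0.1] gap 58.3 q [-0.91  0.56  1.58 -0.    1.   -0.91]
```

Request:
{"method": "carry_out", "body": {"commands": [[[0,0,-2,0,0,0,80],[0,0,-4,0,0,0,80],[0,0,-6,0,0,0,80],[0,0,-8,0,0,0,80],[0,0,-8,0,0,0,80]]]}}

```text
t: 7.45
tcp_pos: [0.4397, -0.1787, 0.1373]
tool_rot: [0.499, 0.505, -0.499, 0.498]
force: [0.0, -0.9, -0.2]
finger_gap: 0.933
```

```bash
python3 g.py ; python3 - <<'E'
from h import *
S=manip.sense(); p=S["tcp_pos"]
for n in("scene","top"):
    s=snap(n); u0=proj(s,p)[0].astype(int); x0,y0=u0-[65,50]
    x0=max(x0,0);y0=max(y0,0)
    o=s["image"][y0:y0+100,x0:x0+130,::-1]; o=cv2.resize(o,None,fx=6,fy=6,interpolation=cv2.INTER_CUBIC); o=(255*(o/255.)**.4).astype(np.uint8)
    for P,c in(([0,0,0],(0,0,255)),([.042,0,0.013],(0,255,0)),([-.042,0,0.013],(255,0,0))):
        u=((proj(s,p+np.array(P))[0]-[x0,y0])*6).astype(int); cv2.circle(o,tuple(int(v) for v in u),4,c,1)
    cv2.imwrite(f"pics/b8{n}.png",o)
E
```

```text
t 7.45 tcp [ 0.4397 -0.1787  0.1373] axes x,y,z [[-0.007, 0.006, -1.0], [1.0, 0.006, -0.007], [0.006, -1.0, -0.006]] F [ 0.  -0.9 -0.2] gap 79.7 q [-0.62  0.43  1.86  0.    0.86 -0.63]
```

View pics/b8scene.png

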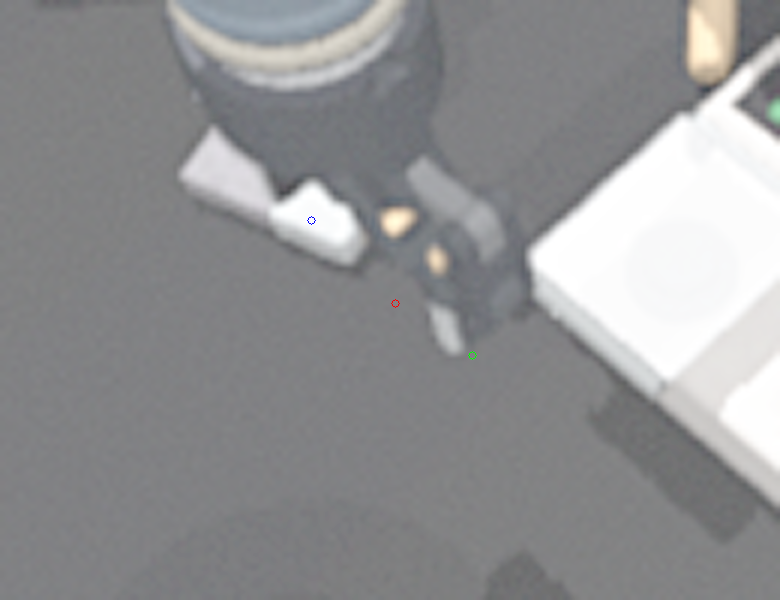

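View pics/b8top.png

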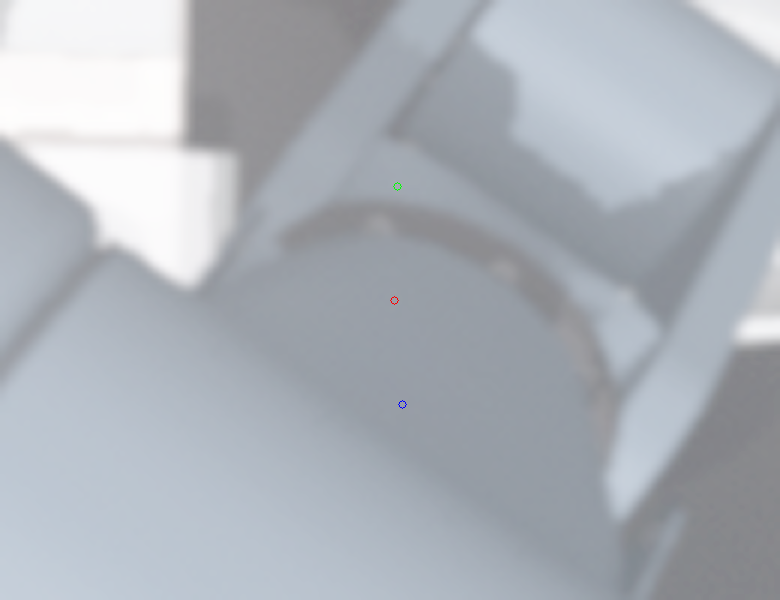

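```bash
python3 g.py "[[.4445,-.3365,.13],[.4445,-.3365,.040]]" 1
```

```text
t 7.55 tcp [ 0.443  -0.1849  0.1381] axes x,y,z [[-0.001, 0.001, -1.0], [1.0, 0.003, -0.001], [0.003, -1.0, -0.001]] F [-0.1  0.7  0.3] gap 80.0 q [-0.63  0.43  1.85 -0.    0.86 -0.63]
shift [0.32 0.04 6.06] turn [ 0.03 -0.01  0.01]
shift [3.92 0.04 6.07] turn [ 0.03 -0.01  0.01]
```

Request:
{"method": "carry_out", "body": {"commands": [[[0,0,2,0,0,0,60],[0,0,4,0,0,0,60],[0.3,0,6,0,0,0,60],[1.8,0,6.1,0,0,0,60],[3.5,0,6.1,0,0,0,60]]]}}

```text
t: 8.05
tcp_pos: [0.4445, -0.3452, 0.0508]
tool_rot: [-0.501, -0.496, 0.501, -0.501]
force: [0.3, -0.3, -0.1]
finger_gap: 0.705
```

Request:
{"method": "carry_out", "body": {"commands": [[[0.2,0,0,0,0,0,60],[0.4,0,0,0,0,0,60],[0.4,0,0,0,0,0,60],[0.4,0,0,0,0,0,60],[0.4,0,0,0,0,0,60]]]}}

```text
t: 8.55
tcp_pos: [0.4445, -0.3399, 0.0425]
tool_rot: [0.5, 0.499, -0.5, 0.501]
force: [-0.2, -0.8, 0.2]
finger_gap: 0.702
```

```bash
cat > v.py <<'E'
import sys
from h import *
S=st(); p=S["tcp_pos"]
n,x0,y0,w,hh,k,name=sys.argv[1],*map(int,sys.argv[2:7]),sys.argv[7]
s=snap(n); o=s["image"][y0:y0+hh,x0:x0+w,::-1]; o=cv2.resize(o,None,fx=k,fy=k,interpolation=cv2.INTER_CUBIC); o=(255*(o/255.)**.5).astype(np.uint8)
g=S["finger_gap"]*.0427; m=R.from_quat(S["tool_rot"]).as_matrix()
for P,c in(([0,0,0],(0,0,255)),([-.3*g,g,0],(0,255,0)),([-.3*g,-g,0],(255,0,0))):
    u=((proj(s,p+m@np.array(P))[0]+.5-[x0,y0])*k).astype(int); cv2.circle(o,tuple(int(v) for v in u),4,c,1)
cv2.imwrite(f"pics/{name}.png",o)
E
python3 v.py scene 170 240 110 85 7 b9
```

```text
t 8.55 tcp [ 0.4445 -0.3399  0.0425] axes x,y,z [[0.002, -0.003, -1.0], [1.0, 0.001, 0.002], [0.001, -1.0, 0.003]] F [-0.2 -0.8  0.2] gap 59.9 q [-0.85  0.67  1.73 -0.    0.74 -0.85]
```

View pics/b9.png

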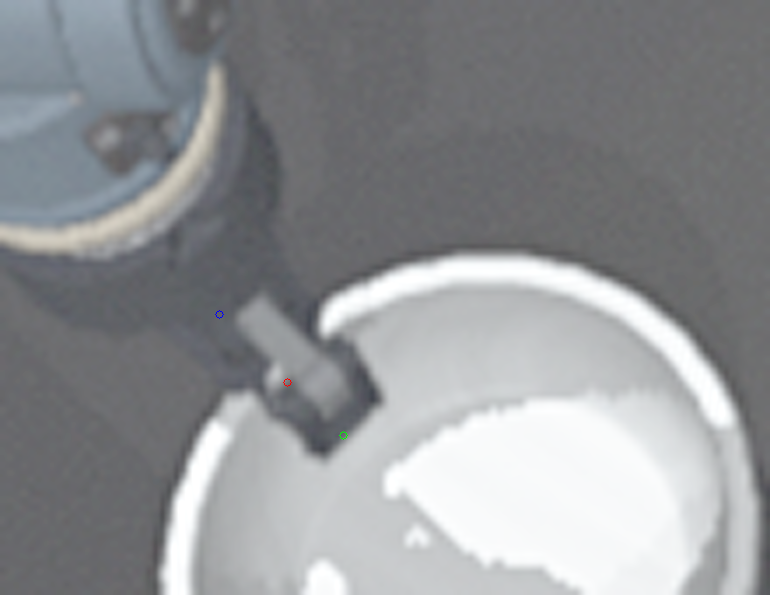

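Request:
{"method": "carry_out", "body": {"commands": [[[0,0,-0.1,0,0,0,0],[0,0,-0.1,0,0,0,0],[0,0,-0.1,0,0,0,0],[0,0,-0.1,0,0,0,0],[0,0,-0.1,0,0,0,0]]], "force": 20}}

```text
t: 9.1
tcp_pos: [0.4435, -0.3367, 0.0407]
tool_rot: [0.5, 0.5, -0.5, 0.5]
force: [0.1, -0.7, 0.3]
finger_gap: 0.001
```

```bash
python3 v.py scene 170 240 110 85 7 b10
```

```text
t 9.1 tcp [ 0.4435 -0.3367  0.0407] axes x,y,z [[-0.0, 0.0, -1.0], [1.0, 0.0, -0.0], [0.0, -1.0, -0.0]] F [ 0.1 -0.7  0.3] gap 0.1 q [-0.85  0.67  1.73 -0.    0.74 -0.85]
```

View pics/b10.png

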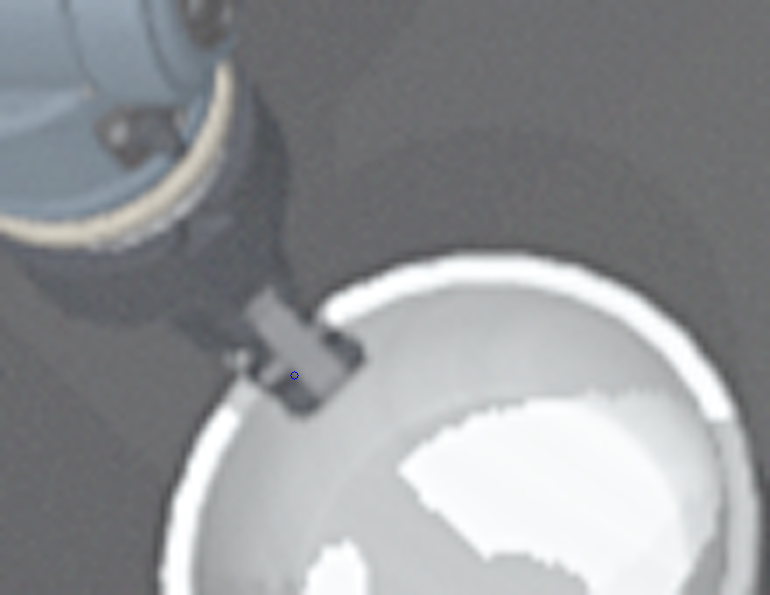

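Request:
{"method": "carry_out", "body": {"commands": [[[0,-0.1,0,0,0,0,0],[0,-0.2,0,0,0,0,0],[0,-0.3,0,0,0,0,0],[0,-0.4,0,0,0,0,0],[0,-0.4,0,0,0,0,0]]], "force": 20}}

```text
t: 9.65
tcp_pos: [0.4329, -0.3366, 0.0407]
tool_rot: [0.5, 0.5, -0.5, 0.5]
force: [0.7, -0.4, -0.4]
finger_gap: -0.0
```

```bash
python3 v.py scene 170 240 110 85 7 b11
```

```text
t 9.65 tcp [ 0.4329 -0.3366  0.0407] axes x,y,z [[-0.0, 0.0, -1.0], [1.0, -0.001, -0.0], [-0.001, -1.0, -0.0]] F [ 0.7 -0.4 -0.4] gap -0.0 q [-0.86  0.67  1.75 -0.    0.73 -0.86]
```

View pics/b11.png

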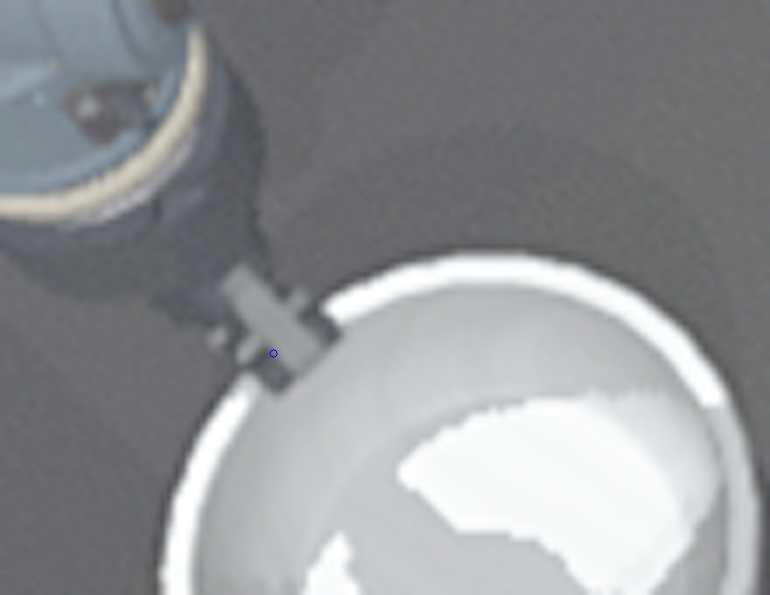

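Request:
{"method": "carry_out", "body": {"commands": [[[-0.3,0.5,0,0,0,0,40],[-0.3,0.5,0,0,0,0,40],[0,0.5,0,0,0,0,40],[0.4,0.5,0,0,0,0,40],[0.4,0.5,0,0,0,0,40]]], "force": 40}}

```text
t: 10.2
tcp_pos: [0.4444, -0.3353, 0.0287]
tool_rot: [0.5, 0.502, -0.5, 0.498]
force: [0.0, 0.6, 0.1]
finger_gap: 0.467
```

Request:
{"method": "carry_out", "body": {"commands": [[[0.2,0,0,0,0,0,40],[0.4,0,0,0,0,0,40],[0.6,0,0,0,0,0,40],[0.8,0,0,0,0,0,40],[0.8,0,0,0,0,0,40]]], "force": 40}}

```text
t: 10.7
tcp_pos: [0.4455, -0.3362, 0.0099]
tool_rot: [0.5, 0.501, -0.5, 0.499]
force: [-0.6, 0.2, 0.3]
finger_gap: 0.467
```

```bash
python3 v.py scene 170 240 110 85 7 b12
```

```text
t 10.7 tcp [ 0.4455 -0.3362  0.0099] axes x,y,z [[-0.001, 0.001, -1.0], [1.0, -0.0, -0.001], [-0.0, -1.0, -0.001]] F [-0.6  0.2  0.3] gap 39.9 q [-0.85  0.73  1.74 -0.    0.68 -0.85]
```

View pics/b12.png

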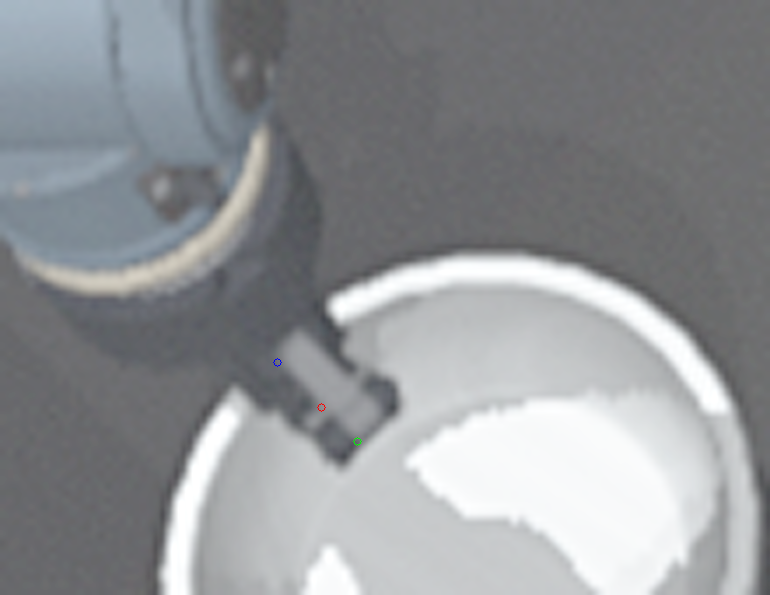

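No contact even at a reported z of 0.010. The fingertips really stand about 25–30 mm higher than the reported TCP suggests. I'll close here.

Request:
{"method": "carry_out", "body": {"commands": [[[0,0,0,0,0,0,0],[0,0,0,0,0,0,0],[0,0,0,0,0,0,0],[0,0,0,0,0,0,0],[0,0,0,0,0,0,0]]], "force": 60}}

```text
t: 11.25
tcp_pos: [0.4463, -0.3365, 0.0112]
tool_rot: [0.5, 0.5, -0.5, 0.5]
force: [0.0, 3.0, 5.2]
finger_gap: 0.086
```

```bash
python3 v.py scene 170 240 110 85 7 b13
```

```text
t 11.25 tcp [ 0.4463 -0.3365  0.0112] axes x,y,z [[0.001, -0.0, -1.0], [1.0, 0.0, 0.001], [0.0, -1.0, 0.0]] F [0.  3.  5.2] gap 7.3 q [-0.85  0.72  1.74  0.    0.68 -0.85]
```

View pics/b13.png

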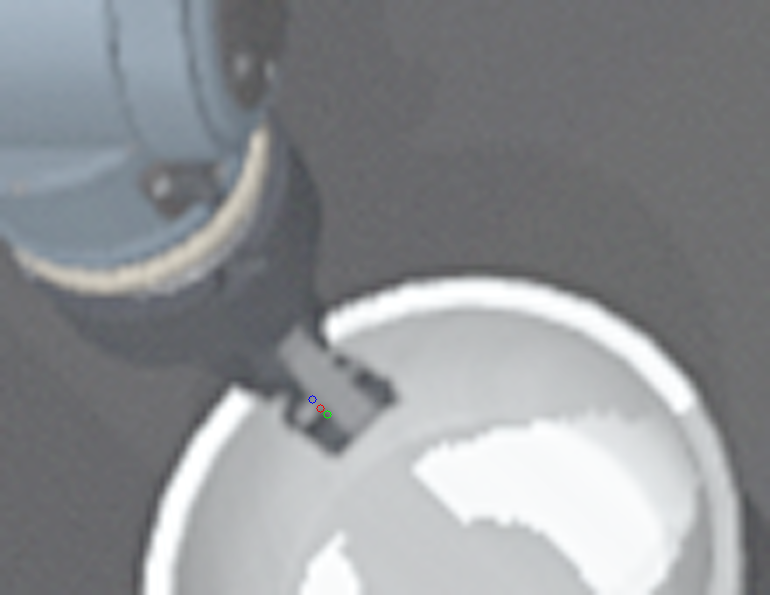

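Request:
{"method": "carry_out", "body": {"commands": [[[-0.3,0,0,0,0,0,0],[-0.6,0,0,0,0,0,0],[-1,0,0,0,0,0,0],[-1.5,0,0,0,0,0,0],[-2,0,0,0,0,0,0]]], "force": 100}}

```text
t: 11.8
tcp_pos: [0.4455, -0.3366, 0.0614]
tool_rot: [0.5, 0.5, -0.5, 0.5]
force: [-1.0, -0.2, -3.9]
finger_gap: 0.07
```

```bash
python3 v.py scene 150 220 150 115 5 b14
```

```text
t 11.8 tcp [ 0.4455 -0.3366  0.0614] axes x,y,z [[-0.001, 0.001, -1.0], [1.0, -0.0, -0.001], [-0.0, -1.0, -0.001]] F [-1.  -0.2 -3.9] gap 6.0 q [-0.85  0.64  1.72 -0.    0.79 -0.85]
```

View pics/b14.png

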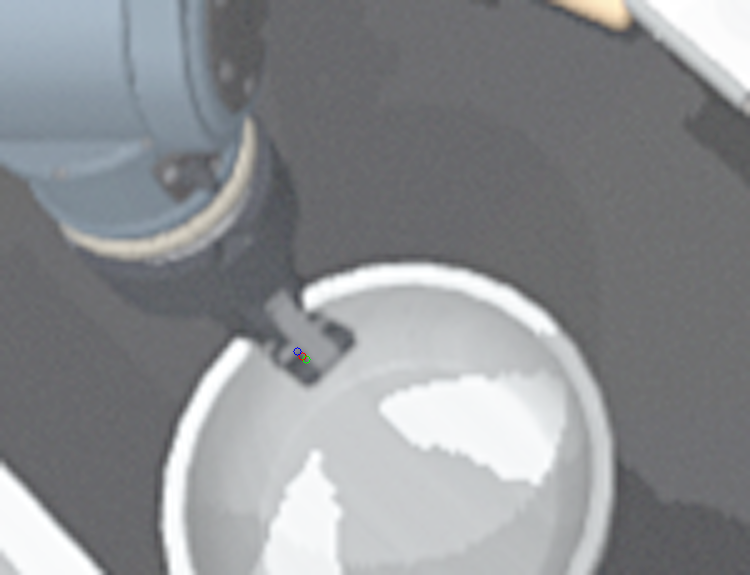

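Request:
{"method": "carry_out", "body": {"commands": [[[-1,0,0,0,0,0,0],[-2,0,0,0,0,0,0],[-3,0.2,-0.5,0,0,0,0],[-4,0.5,-1.5,0,0,0,0],[-4,0.8,-2.7,0,0,0,0]]]}}

```text
t: 12.35
tcp_pos: [0.4684, -0.2715, 0.1648]
tool_rot: [0.501, 0.496, -0.5, 0.503]
force: [1.4, -1.0, -5.0]
finger_gap: 0.069
```

Request:
{"method": "carry_out", "body": {"commands": [[[0,0.4,-1.3,0,0,0,0],[0,0.9,-2.6,0,0,0,0],[0,1.3,-3.9,0,0,0,0],[0,1.7,-5.2,0,0,0,0],[0,2.1,-6.4,0,0,0,0]]]}}

```text
t: 12.85
tcp_pos: [0.518, -0.1074, 0.161]
tool_rot: [0.5, 0.5, -0.5, 0.5]
force: [-0.2, -0.2, -4.7]
finger_gap: 0.066
```

```bash
python3 v.py scene 180 130 260 190 3 b15; python3 g.py "[.557,-.0115,.16]" 1
```

```text
t 12.85 tcp [ 0.518  -0.1074  0.161 ] axes x,y,z [[-0.001, 0.0, -1.0], [1.0, -0.0, -0.001], [-0.0, -1.0, -0.0]] F [-0.2 -0.2 -4.7] gap 5.6 q [-0.42  0.45  1.71  0.    0.98 -0.42]
t 12.9 tcp [ 0.519  -0.1026  0.161 ] axes x,y,z [[0.0, 0.005, -1.0], [1.0, 0.002, 0.0], [0.002, -1.0, -0.005]] F [ 1.4  4.8 -3.5] gap 6.0 q [-0.41  0.45  1.71  0.01  0.98 -0.41]
shift [ 0.06  1.53 -3.64] turn [ 0.03 -0.06 -0.  ]
```

View pics/b15.png

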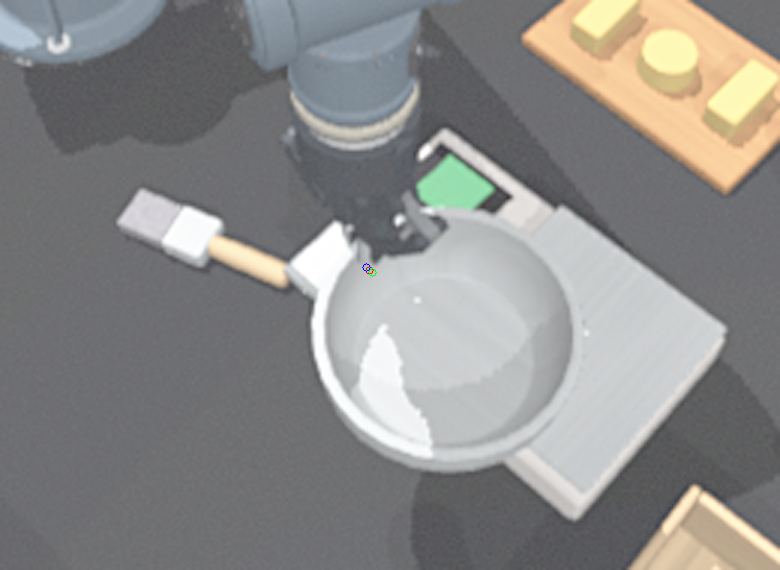

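```bash
python3 - <<'E'
from h import *
c=snap("scene","sc15"); s=snap("top","tp15")
for n,a in(("scene",c),("top",s)): print(n,np.round(a["rvec"],4),np.round(a["tvec"],4))
# start-scene features predicted from top measurement
print("bars",proj(c,[[.6014,.3009,.043],[.449,.3009,.043],[.526,.295,.043]]).round(1).tolist())
print("disp",proj(c,[.476,.0395,.048]).round(1).tolist(),"plate corners",proj(c,[[.7259,.0788,.068],[.7223,-.1054,.068],[.555,-.1014,.068]]).round(1).tolist())
S=st(); 
E
```

```text
scene [ 2.4516  0.9209 -0.2575] [-0.354  -0.2306  1.2041]
top [ 2.1399 -2.1326  0.1748] [-0.0097  0.457   1.1925]
bars [[426.7, 158.8], [381.9, 130.8], [402.8, 145.8]]
disp [[330.4, 193.0]] plate corners [[422.0, 236.9], [373.8, 293.5], [317.4, 245.9]]
t 13.0 tcp [ 0.5181 -0.1071  0.1609] axes x,y,z [[-0.001, 0.0, -1.0], [1.0, 0.003, -0.001], [0.003, -1.0, -0.0]] F [-0.9 -0.8 -4.5] gap 5.7 q [-0.42  0.45  1.71  0.    0.97 -0.42]
```

View pics/sc15.png

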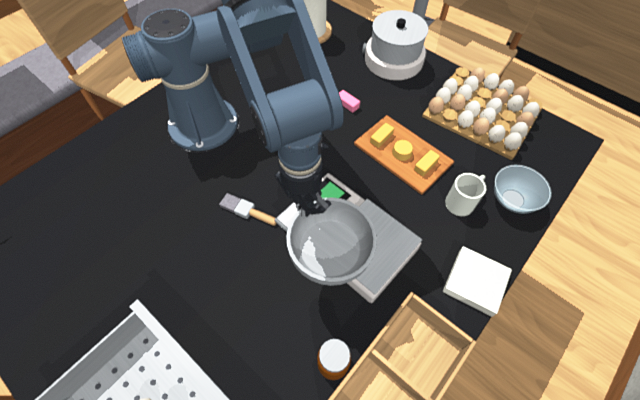

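View pics/tp15.png

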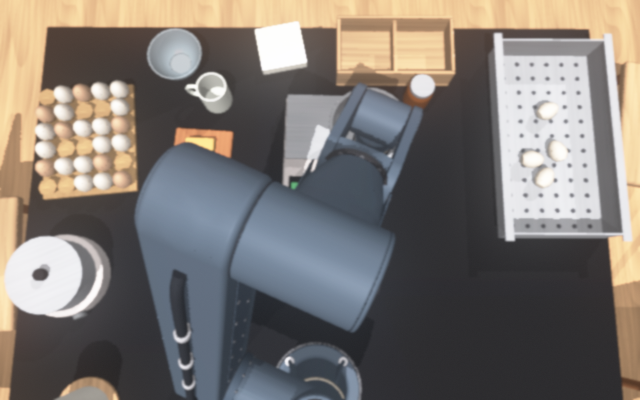

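```bash
python3 - <<'E'
from h import *
c=snap("scene"); im=c["image"].astype(int)
pts=[(287,245),(291,222),(300,262),(318,278),(345,279),(367,262),(373,240),(370,220),(352,204),(333,200)]
pts=np.array(pts,float)
for z in(.15,.17,.19,.21,.23):
    Q=np.array([plane(c,p,z)[:2] for p in pts]); A=np.c_[2*Q,np.ones(len(Q))]; x,res,_,_=np.linalg.lstsq(A,(Q**2).sum(1),rcond=None)
    r=np.sqrt(x[2]+x[0]**2+x[1]**2); e=np.linalg.norm(Q-x[:2],axis=1)-r
    print(z,x[:2].round(4),r.round(4),(e*1000).round(1))
print(proj(c,[[.5181,-.1071,.161],[.5181,-.1071,.190]]))
E
```

```text
0.15 [ 0.5879 -0.0942] 0.0932 [ 2.1  0.9 -6.8  2.1  3.7 -0.8 -4.1  1.8  1.5 -1. ]
0.17 [ 0.5937 -0.1019] 0.0908 [ 2.   0.9 -6.6  2.1  3.6 -0.7 -4.   1.8  1.5 -1. ]
0.19 [ 0.5995 -0.1096] 0.0883 [ 2.   0.9 -6.5  2.   3.5 -0.7 -3.9  1.7  1.4 -0.9]
0.21 [ 0.6053 -0.1173] 0.0858 [ 1.9  0.9 -6.3  2.   3.4 -0.7 -3.8  1.7  1.4 -0.9]
0.23 [ 0.611 -0.125] 0.0834 [ 1.8  0.8 -6.1  1.9  3.3 -0.7 -3.7  1.6  1.3 -0.9]
[[302.73007854 219.52317848]
 [302.25141296 212.98489068]]
```

```bash
python3 - <<'E'
from h import *
c=snap("scene"); crop(c,275,185,385,295,7,"b16")
E
```

```text
(no output)
```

View pics/b16.png

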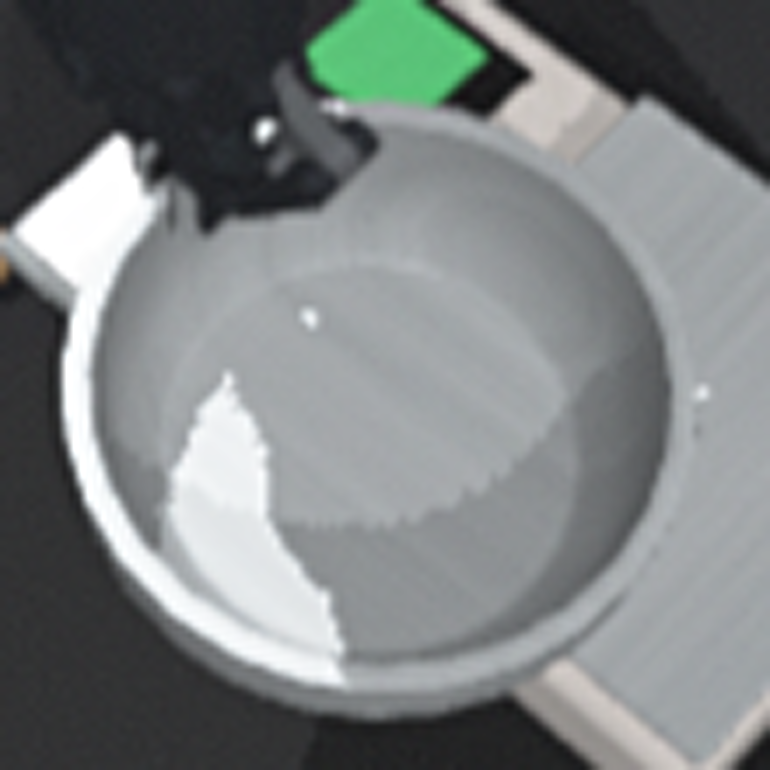

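```bash
cat > rim.py <<'E'
from h import *
from scipy.optimize import least_squares
def rimfit(c,pts,c0,r=.09):
    rays=[ray(c,p) for p in pts]
    def f(x):
        n=np.array([x[3],x[4],1.]); n/=np.linalg.norm(n); o=[]
        for O,d in rays:
            P=O+d*(n@(x[:3]-O))/(n@d); o.append(np.linalg.norm(P-x[:3])-r)
        return o
    s=least_squares(f,[*c0,0,0]); n=np.array([s.x[3],s.x[4],1]);n/=np.linalg.norm(n)
    print("ctr",s.x[:3].round(4),"normal",n.round(3),"tilt",np.degrees(np.arccos(n[2])).round(1),"res mm",(s.fun*1000).round(1)); return s.x
E
python3 - <<'E'
from rim import *
c=snap("scene")
pts=[((u+.5)/7-.5+275,(v+.5)/7-.5+185) for u,v in[(62,375),(75,295),(110,530),(170,610),(380,690),(688,380),(675,300),(640,235),(560,160),(480,120),(400,102),(640,545),(560,630),(480,675)]]
rimfit(c,pts,[.6,-.1,.19])
E
```

```text
ctr [ 0.5979 -0.1165  0.1918] normal [ 0.058 -0.033  0.998] tilt 3.8 res mm [ 0.3  1.  -1.9  0.1  1.2 -0.2  1.1  0.8 -0.3 -0.6 -0.4 -1.6 -0.7  1.1]
```

Request:
{"method": "carry_out", "body": {"commands": [[[0,0.3,-0.8,0,0,0,0],[0,0.6,-1.6,0,0,0,0],[0,1,-2.4,0,0,0,0],[0,1.3,-3.2,0,0,0,0],[0,1.6,-3.9,0,0,0,0]]]}}

```text
t: 13.65
tcp_pos: [0.5585, -0.0121, 0.1607]
tool_rot: [-0.5, -0.5, 0.501, -0.499]
force: [-0.4, -0.2, -4.5]
finger_gap: 0.07
```

Request:
{"method": "carry_out", "body": {"commands": [[[0.3,0,0,0,0,0,0],[0.7,0,0,0,0,0,0],[1.1,0,0,0,0,0,0],[1.5,0,0,0,0,0,0],[1.5,0,0,0,0,0,0]]]}}

```text
t: 14.15
tcp_pos: [0.5566, -0.0121, 0.1211]
tool_rot: [-0.499, -0.501, 0.501, -0.498]
force: [-0.3, -0.2, -4.9]
finger_gap: 0.065
```

```bash
python3 g.py; python3 - <<'E'
from h import *
c=snap("scene"); crop(c,300,160,430,280,6,"b17")
E
```

```text
t 14.15 tcp [ 0.5566 -0.0121  0.1211] axes x,y,z [[-0.005, 0.001, -1.0], [1.0, -0.001, -0.005], [-0.001, -1.0, -0.001]] F [-0.3 -0.2 -4.9] gap 5.5 q [-0.22  0.55  1.68 -0.    0.92 -0.22]
```

View pics/b17.png

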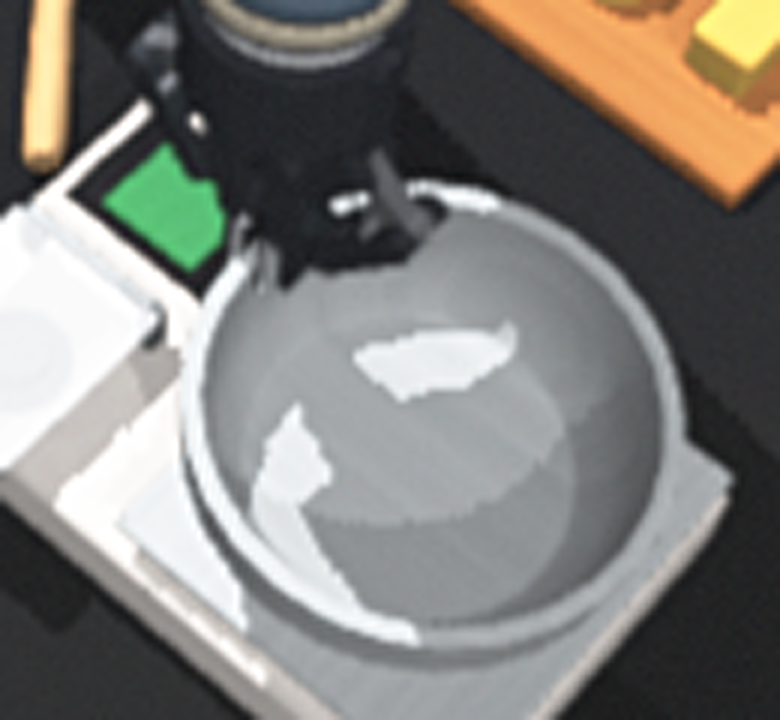

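```bash
python3 - <<'E'
from rim import *
c=snap("scene")
pts=[((u+.5)/6-.5+300,(v+.5)/6-.5+160) for u,v in[(181,380),(190,320),(195,470),(240,550),(310,615),(400,645),(470,645),(560,612),(640,545),(675,480),(686,415),(670,345),(630,275),(560,215),(480,188),(420,182)]]
rimfit(c,pts,[.64,-.01,.15])
E
```

```text
ctr [ 0.6377 -0.0194  0.1533] normal [ 0.015 -0.094  0.996] tilt 5.4 res mm [-0.1  2.2 -1.7 -1.5  1.2  1.3  0.7 -1.4 -1.  -0.1  0.9  0.   0.3  0.7
 -0.8 -0.9]
```

Request:
{"method": "carry_out", "body": {"commands": [[[0.1,0.1,-0.1,0,0,0,0],[0.3,0.1,-0.2,0,0,0,0],[0.5,0.1,-0.2,0,0,0,0],[0.6,0.1,-0.2,0,0,0,0],[0.6,0.1,-0.2,0,0,0,0]]]}}

```text
t: 14.75
tcp_pos: [0.5604, -0.0065, 0.1076]
tool_rot: [0.5, 0.5, -0.5, 0.5]
force: [-0.6, -0.2, -4.4]
finger_gap: 0.069
```

Request:
{"method": "carry_out", "body": {"commands": [[[0.1,0,0,0,0,0,0],[0.2,0,0,0,0,0,0],[0.3,0,0,0,0,0,0],[0.4,0,0,0,0,0,0],[0.4,0,0,0,0,0,0]]]}}

```text
t: 15.25
tcp_pos: [0.5606, -0.0066, 0.0978]
tool_rot: [0.5, 0.5, -0.5, 0.5]
force: [-0.3, -0.2, -4.0]
finger_gap: 0.071
```

Request:
{"method": "carry_out", "body": {"commands": [[[0.1,0,0,0,0,0,0],[0.2,0,0,0,0,0,0],[0.3,0,0,0,0,0,0],[0.3,0,0,0,0,0,0],[0.3,0,0,0,0,0,0]]]}}

```text
t: 15.75
tcp_pos: [0.5609, -0.0067, 0.0906]
tool_rot: [0.5, 0.5, -0.5, 0.5]
force: [-0.7, -0.1, -5.0]
finger_gap: 0.067
```

Request:
{"method": "carry_out", "body": {"commands": [[[0.1,0,0,0,0,0,0],[0.2,0,0,0,0,0,0],[0.2,0,0,0,0,0,0],[0.2,0,0,0,0,0,0],[0.2,0,0,0,0,0,0]]]}}

```text
t: 16.25
tcp_pos: [0.561, -0.0067, 0.0859]
tool_rot: [0.5, 0.5, -0.5, 0.5]
force: [-1.0, 0.5, -3.6]
finger_gap: 0.064
```

Request:
{"method": "carry_out", "body": {"commands": [[[0.1,0,0,0,0,0,0],[0.1,0,0,0,0,0,0],[0.2,0,0,0,0,0,0],[0.2,0,0,0,0,0,0],[0.2,0,0,0,0,0,0]]]}}

```text
t: 16.75
tcp_pos: [0.5609, -0.0067, 0.0809]
tool_rot: [0.5, 0.5, -0.5, 0.5]
force: [-3.2, 0.2, 1.5]
finger_gap: 0.071
```

```bash
python3 g.py; python3 - <<'E'
from h import *
c=snap("scene"); crop(c,300,160,430,280,6,"b18")
E
```

```text
t 16.75 tcp [ 0.5609 -0.0067  0.0809] axes x,y,z [[0.0, -0.0, -1.0], [1.0, 0.0, 0.0], [0.0, -1.0, 0.0]] F [-3.2  0.2  1.5] gap 6.1 q [-0.21  0.61  1.7  -0.    0.83 -0.21]
```

View pics/b18.png

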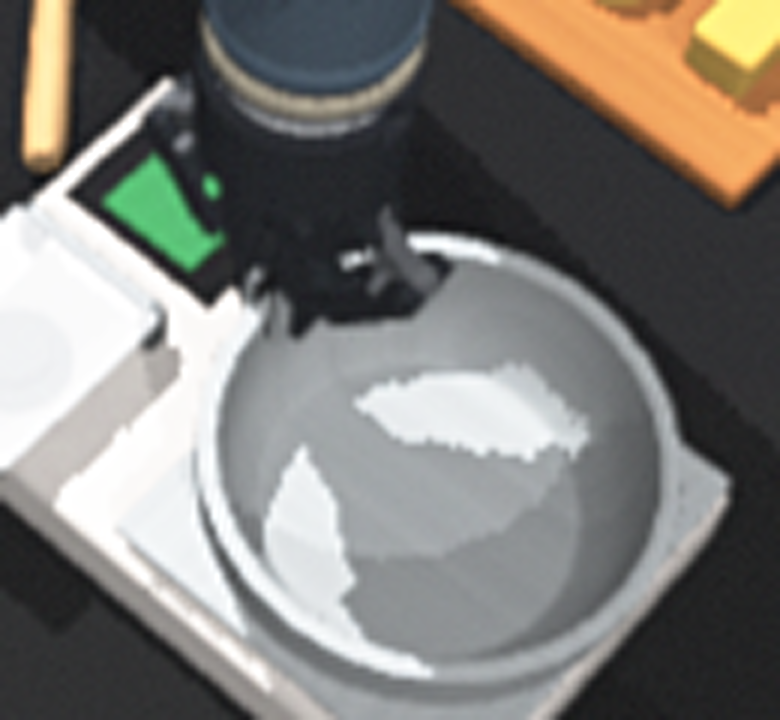

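```bash
python3 - <<'E'
from rim import *
c=snap("scene")
pts=[((u+.5)/6-.5+300,(v+.5)/6-.5+160) for u,v in[(196,440),(204,385),(204,500),(240,580),(310,645),(400,678),(470,680),(560,655),(630,595),(672,520),(680,450),(665,385),(620,315),(560,265),(500,243),(430,233)]]
rimfit(c,pts,[.64,-.01,.13])
Q=np.array([plane(c,p,.13)[:2] for p in pts]); A=np.c_[2*Q,np.ones(len(Q))]; x=np.linalg.lstsq(A,(Q**2).sum(1),rcond=None)[0]; print(x[:2],np.sqrt(x[2]+x[:2]@x[:2]))
E
```

```text
ctr [ 0.6415 -0.013   0.1114] normal [-0.009 -0.111  0.994] tilt 6.4 res mm [-0.   0.8 -0.8 -0.2  0.3  0.2 -0.   0.4 -0.8  0.   0.3  0.1 -0.2  0.6
 -0.5 -0.2]
[ 0.64492409 -0.02039783] 0.09015106824941023
```

Request:
{"method": "carry_out", "body": {"commands": [[[-0.3,0,0,0,0,0,0],[-0.3,-0.1,-0.2,0,0,0,0],[-0.1,-0.1,-0.2,0,0,0,0],[0,-0.1,-0.2,0,0,0,0],[0,-0.1,-0.2,0,0,0,0]]]}}

```text
t: 17.35
tcp_pos: [0.5576, -0.0012, 0.0804]
tool_rot: [0.5, 0.501, -0.5, 0.5]
force: [-3.1, 1.1, 2.1]
finger_gap: 0.072
```

Request:
{"method": "carry_out", "body": {"commands": [[[0.05,0,0,0,0,0,0],[0.05,0,0,0,0,0,0],[0.05,0,0,0,0,0,10],[0.05,0,0,0,0,0,15],[0.05,0,0,0,0,0,25]]], "force": 30}}

```text
t: 17.85
tcp_pos: [0.5599, -0.0022, 0.0797]
tool_rot: [0.501, 0.499, -0.5, 0.501]
force: [0.1, -0.2, 1.2]
finger_gap: 0.292
```

```bash
python3 g.py; python3 - <<'E'
from h import *
c=snap("scene"); crop(c,300,160,430,280,6,"b19")
E
```

```text
t 17.85 tcp [ 0.5599 -0.0022  0.0797] axes x,y,z [[0.003, -0.001, -1.0], [1.0, -0.0, 0.003], [-0.0, -1.0, 0.001]] F [ 0.1 -0.2  1.2] gap 24.9 q [-0.2   0.61  1.7  -0.    0.82 -0.2 ]
```

View pics/b19.png

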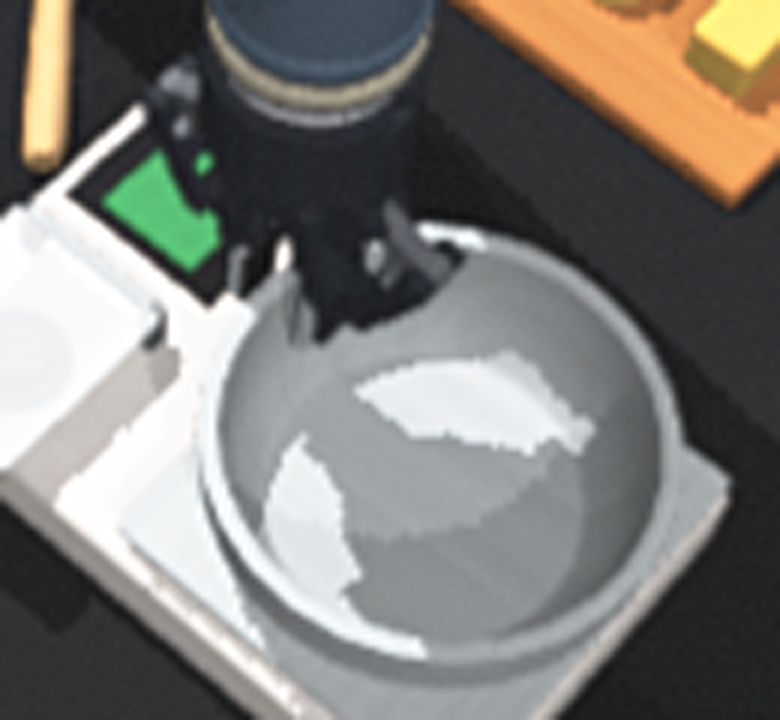

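The bowl is seated and the fingers are open around the rim near (330,320). I'm retreating upward.

Request:
{"method": "carry_out", "body": {"commands": [[[-0.5,0,0,0,0,0,30],[-1.2,0,0,0,0,0,30],[-2.5,0,0,0,0,0,30],[-4,0,0,0,0,0,30],[-4.5,-1,2,0,0,0,50]]]}}

```text
t: 18.4
tcp_pos: [0.542, -0.0433, 0.1956]
tool_rot: [0.501, 0.498, -0.496, 0.505]
force: [-0.3, -1.6, 1.6]
finger_gap: 0.508
```

Request:
{"method": "carry_out", "body": {"commands": [[[0,-0.5,2,1.5,0,0,60],[0,-1,4,3,0,0,60],[0,-1.5,6,4.5,0,0,60],[0,-1.5,8,6,0,0,60],[0,-1.5,8,7.5,0,0,60]]]}}

```text
t: 18.9
tcp_pos: [0.5, -0.2524, 0.192]
tool_rot: [0.636, 0.307, -0.635, 0.312]
force: [0.4, 0.1, -1.0]
finger_gap: 0.701
```

```bash
python3 g.py; python3 - <<'E'
from h import *
c=snap("scene","sc20"); crop(c,300,160,430,280,6,"b20"); snap("top","tp20")
E
```

```text
t 18.9 tcp [ 0.5    -0.2524  0.192 ] axes x,y,z [[0.004, -0.006, -1.0], [0.786, -0.618, 0.007], [-0.618, -0.786, 0.002]] F [ 0.4  0.1 -1. ] gap 59.8 q [-0.67  0.45  1.61 -0.    1.07  0.  ]
```

View pics/b20.png

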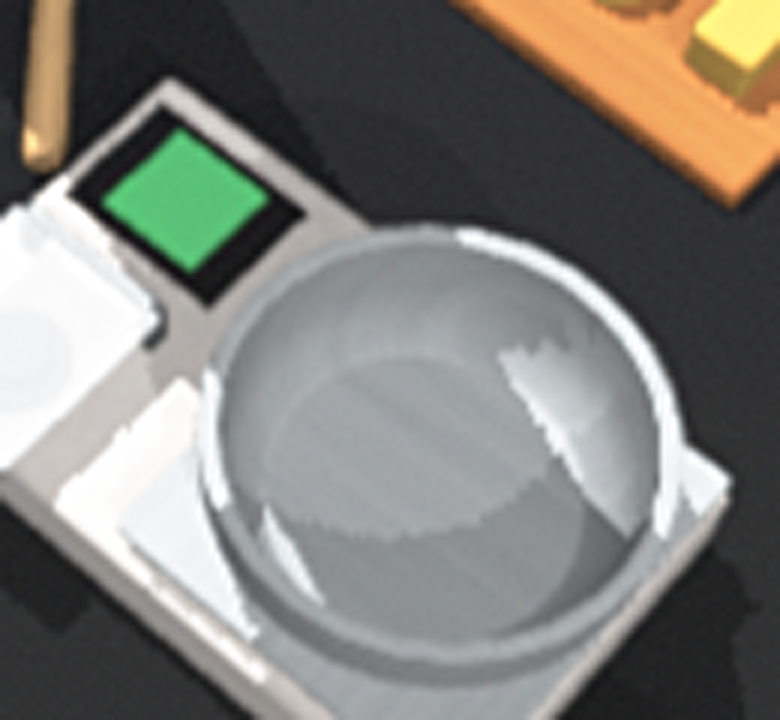

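View pics/tp20.png

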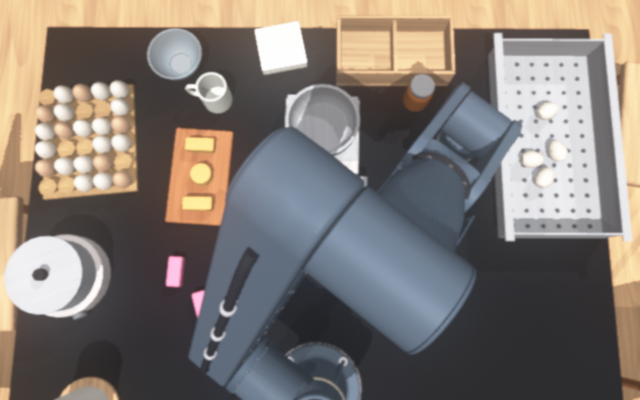

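```bash
cat > tilt.py <<'E'
import sys
from h import *
def Rtilt(t,yaw=-1.2):
    t=np.radians(t); a=np.array([0,np.sin(t),-np.cos(t)]); n=np.array([0,np.cos(t),np.sin(t)])
    m=np.column_stack([a,-n,np.cross(a,-n)]); return R.from_euler('z',yaw,degrees=True).as_matrix()@m
if __name__=="__main__":
    st(); t=float(sys.argv[1])
    for p in np.atleast_2d(eval(sys.argv[2])): togo(p,Rtilt(t))
E
python3 tilt.py 25 "[.470,-.20,.08]"
```

```text
t 19.0 tcp [ 0.4993 -0.2478  0.1913] axes x,y,z [[0.002, -0.001, -1.0], [0.791, -0.611, 0.002], [-0.611, -0.791, -0.0]] F [ 0.3  0.  -0.4] gap 60.2 q [-0.66  0.45  1.62  0.    1.08 -0.  ]
shift [ 4.45 -2.1  -0.8 ] turn [10.53  2.32 -4.65]
```

Request:
{"method": "carry_out", "body": {"commands": [[[0,-0.3,0,1.5,0.3,-0.6,60],[0.5,-0.6,-0.1,3,0.6,-1.2,60],[1,-0.9,-0.2,4.5,0.9,-1.9,60],[1.5,-1.2,-0.4,6,1.3,-2.6,60],[2,-1.5,-0.5,7.3,1.6,-3.2,60]]]}}

```text
t: 19.5
tcp_pos: [0.4777, -0.2111, 0.1407]
tool_rot: [0.693, 0.204, -0.691, -0.013]
force: [0.3, -1.2, 0.8]
finger_gap: 0.703
```

```bash
python3 tilt.py 25 "[.470,-.20,.08]"
```

```text
t 19.5 tcp [ 0.4777 -0.2111  0.1407] axes x,y,z [[-0.039, 0.301, -0.953], [0.265, -0.916, -0.3], [-0.963, -0.264, -0.044]] F [ 0.3 -1.2  0.8] gap 60.0 q [-0.76  0.56  1.62  0.21  1.21  0.44]
shift [2.46 0.24 0.29] turn [ 3.27  0.73 -1.42]
```

Request:
{"method": "carry_out", "body": {"commands": [[[0.4,0,0,1.1,0.2,-0.5,60],[0.8,0.1,0.1,2.2,0.5,-1,60],[1.3,0.2,0.2,3.3,0.7,-1.4,60],[1.8,0.2,0.3,3.3,0.7,-1.4,60],[1.8,0.2,0.3,3.3,0.7,-1.4,60]]]}}

```text
t: 20.0
tcp_pos: [0.4682, -0.2035, 0.095]
tool_rot: [-0.69, -0.146, 0.691, 0.16]
force: [0.0, 0.4, 0.4]
finger_gap: 0.704
```

```bash
python3 tilt.py 25 "[.470,-.20,.08]"; python3 v.py scene 190 150 130 100 6 d1;python3 v.py top 300 100 130 100 6 d2
```

```text
t 20.0 tcp [ 0.4682 -0.2035  0.095 ] axes x,y,z [[0.003, 0.422, -0.907], [-0.02, -0.906, -0.422], [-1.0, 0.019, 0.006]] F [0.  0.4 0.4] gap 60.1 q [-0.82  0.65  1.66  0.32  1.17  0.59]
shift [ 0.6   0.12 -0.07] turn [-0.01  0.07 -0.01]
t 20.0 tcp [ 0.4682 -0.2035  0.095 ] axes x,y,z [[0.003, 0.422, -0.907], [-0.02, -0.906, -0.422], [-1.0, 0.019, 0.006]] F [0.  0.4 0.4] gap 60.1 q [-0.82  0.65  1.66  0.32  1.17  0.59]
t 20.05 tcp [ 0.4691 -0.2042  0.0957] axes x,y,z [[0.004, 0.421, -0.907], [-0.02, -0.907, -0.421], [-1.0, 0.02, 0.004]] F [-0.3 -0.4  0.2] gap 60.3 q [-0.82  0.65  1.66  0.32  1.17  0.59]
```

View pics/d1.png

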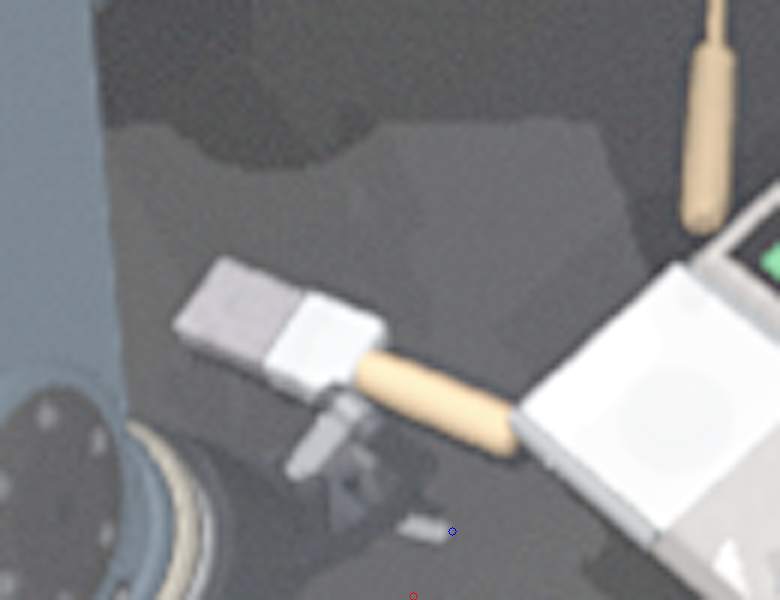

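View pics/d2.png

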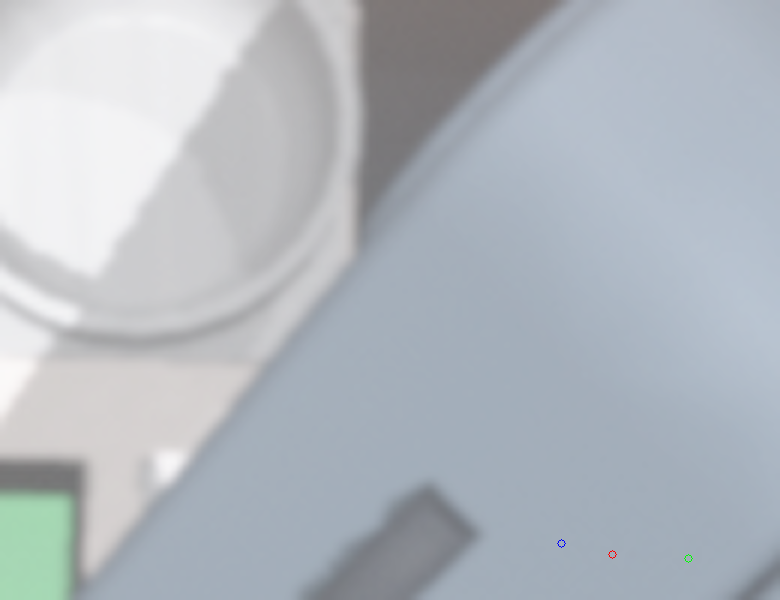

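```bash
python3 - <<'E'
from h import *
from tilt import Rtilt
c=snap("scene"); S=manip.sense(); p=S["tcp_pos"]; m=R.from_quat(S["tool_rot"]).as_matrix()
for off in(0,.01,.02,.03,.04):
    q=p+m@np.array([-off,-.030,0]); q2=p+m@np.array([-off,-.0445,0])
    print(off,"inner",((proj(c,q)[0]-[190,150]+.5)*6).round(),"outer",((proj(c,q2)[0]-[190,150]+.5)*6).round(), "zbias",((proj(c,p+m@np.array([-.009,-.03,0])+[0,0,off])[0]-[190,150]+.5)*6).round())
E
```

```text
0 inner [462. 538.] outer [486. 507.] zbias [453. 535.]
0.01 inner [451. 535.] outer [475. 504.] zbias [449. 524.]
0.02 inner [440. 532.] outer [465. 501.] zbias [446. 512.]
0.03 inner [429. 529.] outer [453. 497.] zbias [443. 499.]
0.04 inner [417. 526.] outer [442. 494.] zbias [439. 487.]
```

```bash
python3 tilt.py 25 "[[.469,-.195,.030],[.469,-.151,.030]]"
```

```text
t 20.15 tcp [ 0.47   -0.2052  0.0965] axes x,y,z [[0.006, 0.419, -0.908], [-0.02, -0.908, -0.419], [-1.0, 0.02, 0.003]] F [0.2 0.2 0.9] gap 60.1 q [-0.82  0.65  1.66  0.32  1.17  0.59]
shift [2.59 0.74 0.04] turn [-0.01  0.03 -0.05]
shift [ 3.32 -0.85  0.08] turn [-0.01  0.03 -0.05]
```

Request:
{"method": "carry_out", "body": {"commands": [[[0.7,0.2,0,0,0,0,60],[1.4,0.5,0,0,0,0,60],[2,0.7,0,0,0,0,60],[2.6,0.7,0,0,0,0,60],[2.6,0.7,0,0,0,0,60]]]}}

```text
t: 20.65
tcp_pos: [0.469, -0.1928, 0.029]
tool_rot: [-0.69, -0.145, 0.691, 0.16]
force: [0.0, 0.6, 0.8]
finger_gap: 0.7
```

```bash
python3 tilt.py 25 "[[.469,-.195,.030],[.469,-.151,.030]]"; python3 v.py scene 190 150 130 100 6 d3
```

```text
t 20.65 tcp [ 0.469  -0.1928  0.029 ] axes x,y,z [[0.004, 0.421, -0.907], [-0.021, -0.907, -0.421], [-1.0, 0.021, 0.005]] F [0.  0.6 0.8] gap 59.8 q [-0.81  0.76  1.7   0.35  1.03  0.55]
shift [-0.07  0.06 -0.  ] turn [-0.02  0.06 -0.02]
shift [ 0.67 -1.53  0.03] turn [-0.02  0.06 -0.02]
t 20.65 tcp [ 0.469  -0.1928  0.029 ] axes x,y,z [[0.004, 0.421, -0.907], [-0.021, -0.907, -0.421], [-1.0, 0.021, 0.005]] F [0.  0.6 0.8] gap 59.8 q [-0.81  0.76  1.7   0.35  1.03  0.55]
```

View pics/d3.png

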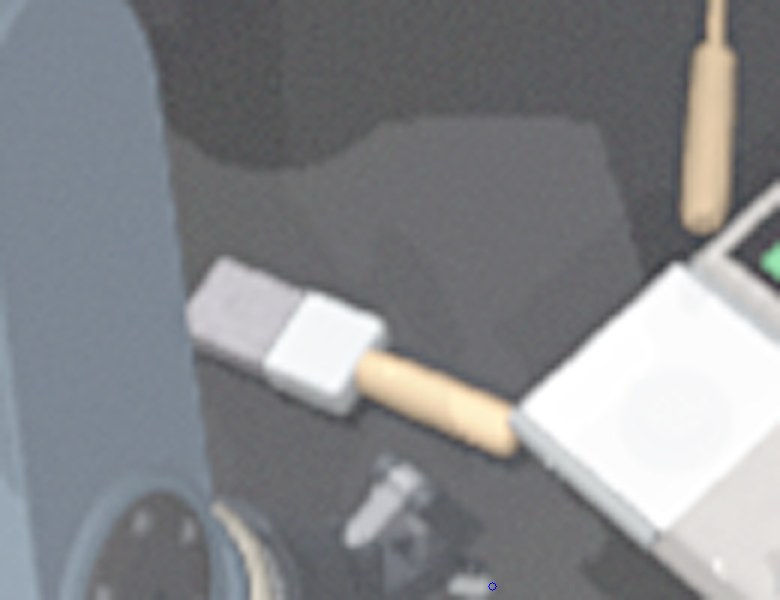

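Request:
{"method": "carry_out", "body": {"commands": [[[0.2,-0.4,0,0,0,0,60],[0.3,-0.8,0,0,0,0,60],[0.5,-1.2,0,0,0,0,60],[0.7,-1.5,0,0,0,0,60],[0.7,-1.5,0,0,0,0,60]]]}}

```text
t: 21.2
tcp_pos: [0.4696, -0.1508, 0.0294]
tool_rot: [-0.69, -0.145, 0.691, 0.16]
force: [0.1, 0.7, 0.3]
finger_gap: 0.701
```

```bash
python3 tilt.py 25 "[[.469,-.151,.050]]"; python3 v.py scene 220 170 130 100 6 d4
```

```text
t 21.2 tcp [ 0.4696 -0.1508  0.0294] axes x,y,z [[0.004, 0.421, -0.907], [-0.021, -0.907, -0.421], [-1.0, 0.021, 0.005]] F [0.1 0.7 0.3] gap 59.9 q [-0.76  0.74  1.76  0.38  0.98  0.57]
shift [-0.75 -0.34  0.03] turn [-0.03  0.05 -0.03]
t 21.2 tcp [ 0.4696 -0.1508  0.0294] axes x,y,z [[0.004, 0.421, -0.907], [-0.021, -0.907, -0.421], [-1.0, 0.021, 0.005]] F [0.1 0.7 0.3] gap 59.9 q [-0.76  0.74  1.76  0.38  0.98  0.57]
```

View pics/d4.png

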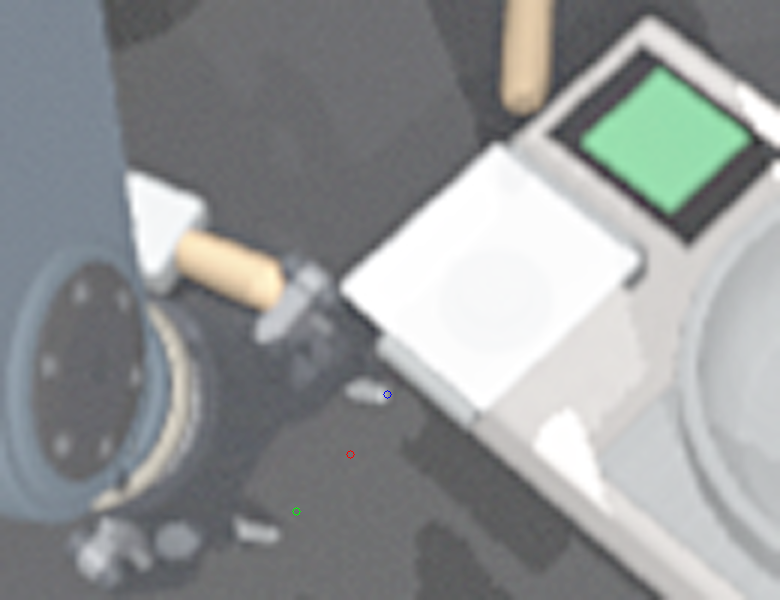

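Request:
{"method": "carry_out", "body": {"commands": [[[-0.2,-0.1,0,0,0,0,60],[-0.4,-0.2,0,0,0,0,60],[-0.6,-0.3,0,0,0,0,60],[-0.7,-0.4,0,0,0,0,60],[-0.7,-0.4,0,0,0,0,60]]]}}

```text
t: 21.75
tcp_pos: [0.4706, -0.1515, 0.0499]
tool_rot: [0.691, 0.143, -0.69, -0.16]
force: [-0.5, -0.1, -0.4]
finger_gap: 0.702
```

```bash
python3 tilt.py 25 "[[.469,-.151,.050]]"; python3 v.py scene 250 180 90 70 8 d5
```

```text
t 21.75 tcp [ 0.4706 -0.1515  0.0499] axes x,y,z [[0.007, 0.419, -0.908], [-0.022, -0.908, -0.419], [-1.0, 0.023, 0.003]] F [-0.5 -0.1 -0.4] gap 59.9 q [-0.76  0.7   1.76  0.37  1.02  0.59]
shift [ 0.   -0.02  0.07] turn [-0.04  0.02 -0.05]
t 21.75 tcp [ 0.4706 -0.1515  0.0499] axes x,y,z [[0.007, 0.419, -0.908], [-0.022, -0.908, -0.419], [-1.0, 0.023, 0.003]] F [-0.5 -0.1 -0.4] gap 59.9 q [-0.76  0.7   1.76  0.37  1.02  0.59]
```

View pics/d5.png

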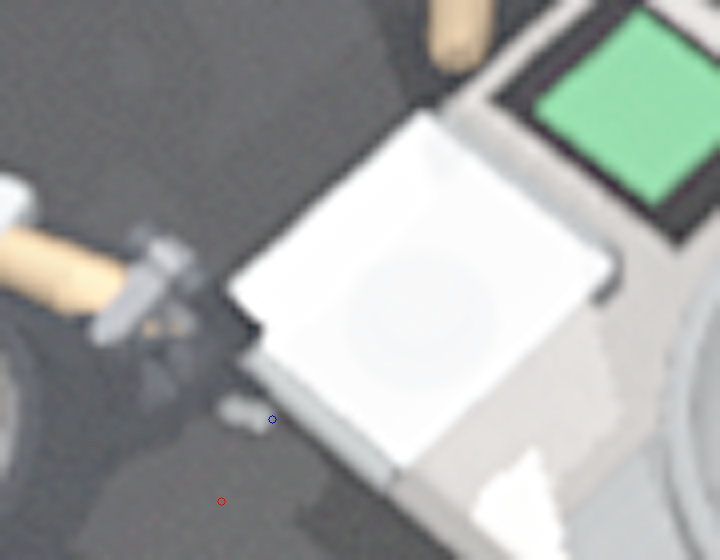

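```bash
cat > tx.py <<'E'
import sys
from h import *
# scale frame: hinge line y in world at x=.469; args in (y,z) metres world
def Rx(t,yaw=-1.2):
    t=np.radians(t); a=np.array([0,np.sin(t),-np.cos(t)]); x=np.array([1.,0,0])
    return R.from_euler('z',yaw,degrees=True).as_matrix()@np.column_stack([a,x,np.cross(a,x)])
if __name__=="__main__":
    st()
    for t,y,z in eval(sys.argv[1]): togo([.469,y,z],Rx(t))
E
python3 tx.py "[(40,-.18,.06),(40,-.165,.045)]"
```

```text
t 21.8 tcp [ 0.4705 -0.1514  0.0495] axes x,y,z [[0.006, 0.419, -0.908], [-0.022, -0.908, -0.419], [-1.0, 0.023, 0.004]] F [-0.2  0.9 -0.2] gap 60.2 q [-0.76  0.7   1.76  0.37  1.02  0.59]
shift [-0.86  0.86  0.03] turn [-17.93   2.41  -2.38]
shift [-0.06  0.57  0.05] turn [-17.93   2.41  -2.38]
```

Request:
{"method": "carry_out", "body": {"commands": [[[-0.8,0.8,0,-1.6,0.2,-0.2,0],[-1.5,1.5,0,-3.2,0.4,-0.4,0],[-1.5,1.5,0,-4.8,0.6,-0.6,0],[-1.5,1.5,0,-6.4,0.9,-0.9,0],[-1.5,1.5,0,-8,1.1,-1.1,0]]]}}

```text
t: 22.3
tcp_pos: [0.4689, -0.2013, 0.0674]
tool_rot: [0.728, 0.397, -0.557, 0.048]
force: [0.7, -0.3, 0.5]
finger_gap: 0.002
```

```bash
python3 tx.py "[(40,-.18,.06),(40,-.165,.045)]"
```

```text
t 22.3 tcp [ 0.4689 -0.2013  0.0674] axes x,y,z [[0.065, 0.525, -0.849], [0.632, -0.68, -0.372], [-0.772, -0.512, -0.376]] F [ 0.7 -0.3  0.5] gap 0.2 q [-0.89  0.73  1.67  0.43  1.18 -0.24]
shift [ 0.7  -0.47 -0.33] turn [-9.87  1.27 -1.29]
shift [ 1.52 -0.65 -0.41] turn [-9.87  1.27 -1.29]
```

Request:
{"method": "carry_out", "body": {"commands": [[[0,0,0,-1.7,0.2,-0.2,0],[0,0,0,-3.4,0.4,-0.4,0],[0.2,-0.1,0,-5.1,0.7,-0.7,0],[0.4,-0.2,-0.1,-6.8,0.9,-0.9,0],[0.7,-0.4,-0.2,-8.4,1.1,-1.1,0]]]}}

```text
t: 22.8
tcp_pos: [0.4681, -0.1829, 0.0579]
tool_rot: [0.668, 0.605, -0.344, 0.261]
force: [-0.3, -0.3, -0.6]
finger_gap: -0.001
```

```bash
python3 tx.py "[(40,-.165,.045),(40,-.1177,.05)]"
```

```text
t 22.8 tcp [ 0.4681 -0.1829  0.0579] axes x,y,z [[0.03, 0.629, -0.777], [0.989, -0.131, -0.067], [-0.144, -0.766, -0.626]] F [-0.3 -0.3 -0.6] gap -0.1 q [-0.89  0.8   1.63  0.45  1.28 -0.99]
shift [ 0.85 -0.02 -0.23] turn [-1.47  0.18 -0.21]
shift [ 1.89 -0.28 -1.81] turn [-1.47  0.18 -0.21]
```

Request:
{"method": "carry_out", "body": {"commands": [[[0.4,0,-0.1,-0.8,0.1,-0.1,0],[0.9,0,-0.2,-1.5,0.2,-0.2,0],[1.2,-0.1,-0.7,-1.5,0.2,-0.2,0],[1.5,-0.2,-1.2,-1.5,0.2,-0.2,0],[1.5,-0.2,-1.2,-1.5,0.2,-0.2,0]]]}}

```text
t: 23.3
tcp_pos: [0.4676, -0.1322, 0.0492]
tool_rot: [0.648, 0.635, -0.302, 0.293]
force: [0.8, 0.0, -1.0]
finger_gap: -0.001
```

```bash
python3 tx.py "[(40,-.1177,.05)]"; python3 v.py scene 230 170 110 85 7 e1
```

```text
t 23.3 tcp [ 0.4676 -0.1322  0.0492] axes x,y,z [[0.011, 0.645, -0.764], [1.0, -0.022, -0.003], [-0.019, -0.763, -0.646]] F [ 0.8  0.  -1. ] gap -0.1 q [-0.83  0.81  1.7   0.49  1.23 -1.12]
shift [ 0.35  0.04 -0.46] turn [-0.03 -0.04  0.03]
t 23.3 tcp [ 0.4676 -0.1322  0.0492] axes x,y,z [[0.011, 0.645, -0.764], [1.0, -0.022, -0.003], [-0.019, -0.763, -0.646]] F [ 0.8  0.  -1. ] gap -0.1 q [-0.83  0.81  1.7   0.49  1.23 -1.12]
```

View pics/e1.png

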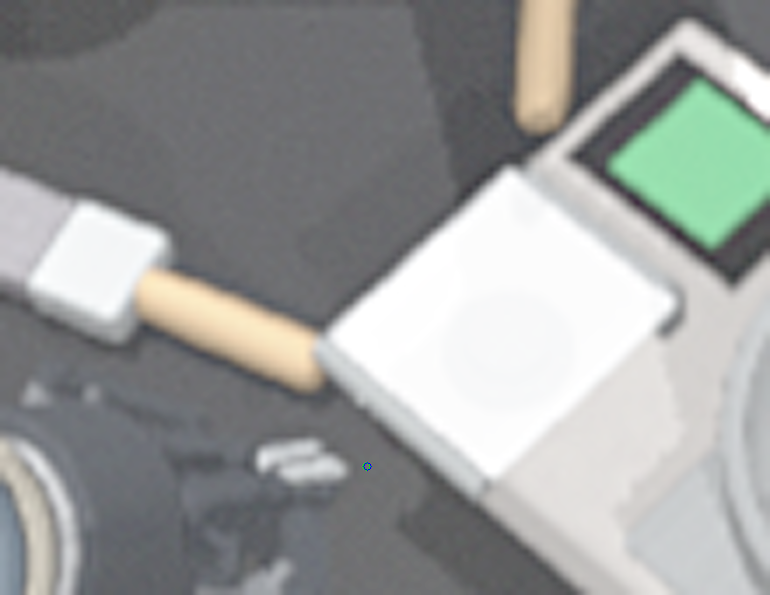

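```bash
python3 - <<'E'
from h import *
c=snap("scene"); S=manip.sense(); p=S["tcp_pos"]; m=R.from_quat(S["tool_rot"]).as_matrix()
for off in(0,.01,.02,.03):
    print(off,[((proj(c,p+m@np.array([-off,0,w]))[0]-[230,170]+.5)*7).round().tolist() for w in(-.011,0,.011)])
E
```

```text
0 [[380.0, 449.0], [364.0, 474.0], [348.0, 499.0]]
0.01 [[365.0, 451.0], [349.0, 477.0], [333.0, 502.0]]
0.02 [[349.0, 454.0], [333.0, 480.0], [318.0, 505.0]]
0.03 [[334.0, 457.0], [318.0, 483.0], [302.0, 509.0]]
```

```bash
cat > tt.py <<'E'
import sys
from tx import *
OFF=.030
if __name__=="__main__":
    st()
    for t,y,z in eval(sys.argv[1]):
        r=np.radians(t); togo([.469,y+OFF*np.sin(r),z-OFF*np.cos(r)],Rx(t))
E
python3 tt.py "[(40,-.151,.046),(40,-.1177,.05)]"
```

```text
t 23.4 tcp [ 0.4687 -0.1348  0.0488] axes x,y,z [[0.014, 0.643, -0.766], [1.0, -0.022, -0.001], [-0.018, -0.766, -0.643]] F [ 0.6 -0.1  0.3] gap 0.1 q [-0.83  0.81  1.69  0.49  1.23 -1.12]
shift [0.87 0.01 0.57] turn [-0.02 -0.   -0.  ]
shift [ 1.6  -0.02 -0.56] turn [-0.02 -0.   -0.  ]
```

Request:
{"method": "carry_out", "body": {"commands": [[[0.5,0,0.3,0,0,0,0],[0.9,0,0.6,0,0,0,0],[1.1,0,0.2,0,0,0,0],[1.4,0,-0.2,0,0,0,0],[1.6,0,-0.5,0,0,0,0]]]}}

```text
t: 23.9
tcp_pos: [0.4689, -0.0981, 0.0259]
tool_rot: [0.648, 0.634, -0.302, 0.294]
force: [-0.9, 0.1, 0.3]
finger_gap: 0.001
```

```bash
python3 tt.py "[(40,-.1177,.05)]"; python3 v.py scene 230 170 110 85 7 e2
```

```text
t 23.9 tcp [ 0.4689 -0.0981  0.0259] axes x,y,z [[0.013, 0.645, -0.764], [1.0, -0.023, -0.002], [-0.019, -0.764, -0.645]] F [-0.9  0.1  0.3] gap 0.1 q [-0.79  0.84  1.75  0.53  1.15 -1.14]
shift [-0.04  0.   -0.02] turn [-0.03 -0.03  0.01]
t 23.9 tcp [ 0.4689 -0.0981  0.0259] axes x,y,z [[0.013, 0.645, -0.764], [1.0, -0.023, -0.002], [-0.019, -0.764, -0.645]] F [-0.9  0.1  0.3] gap 0.1 q [-0.79  0.84  1.75  0.53  1.15 -1.14]
```

View pics/e2.png

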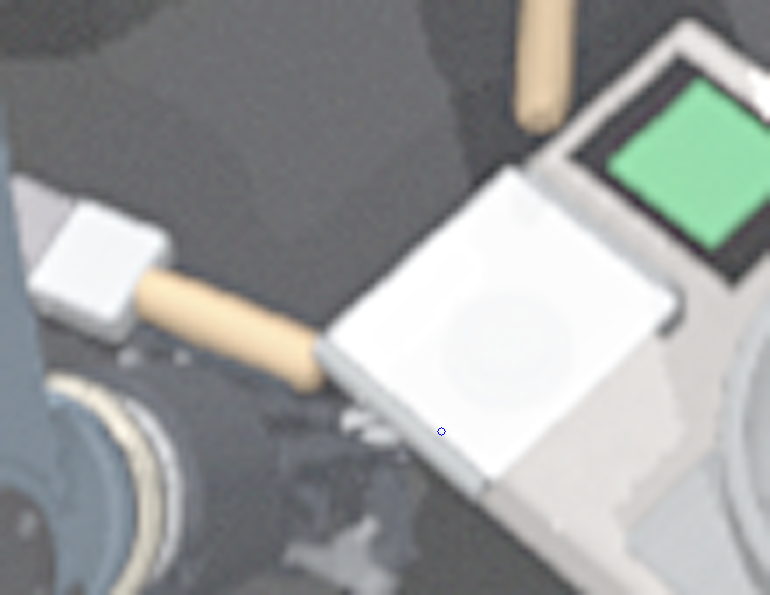

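Request:
{"method": "carry_out", "body": {"commands": [[[-0.5,0,-0.5,0,0,0,0],[-0.95,0,-1.15,0,0,0,0],[-1.25,0,-1.9,0,0,0,0],[-1.4,0,-2.75,0,0,0,0],[-1.35,0,-3.55,0,0,0,0]]]}}

```text
t: 24.45
tcp_pos: [0.4713, -0.0536, 0.1098]
tool_rot: [0.648, 0.633, -0.302, 0.296]
force: [1.0, -0.9, -0.2]
finger_gap: -0.001
```

```bash
python3 tt.py "[(40,-.05,.1437),(40,-.041,.11)]"; python3 v.py scene 240 140 110 85 7 e3
```

```text
t 24.45 tcp [ 0.4713 -0.0536  0.1098] axes x,y,z [[0.016, 0.642, -0.767], [1.0, -0.024, 0.001], [-0.018, -0.766, -0.642]] F [ 1.  -0.9 -0.2] gap -0.1 q [-0.72  0.67  1.79  0.55  1.23 -1.03]
shift [ 0.25 -0.11 -0.98] turn [-0.02  0.01 -0.03]
shift [ 1.52 -0.12 -0.39] turn [-0.02  0.01 -0.03]
t 24.45 tcp [ 0.4713 -0.0536  0.1098] axes x,y,z [[0.016, 0.642, -0.767], [1.0, -0.024, 0.001], [-0.018, -0.766, -0.642]] F [ 1.  -0.9 -0.2] gap -0.1 q [-0.72  0.67  1.79  0.55  1.23 -1.03]
```

View pics/e3.png

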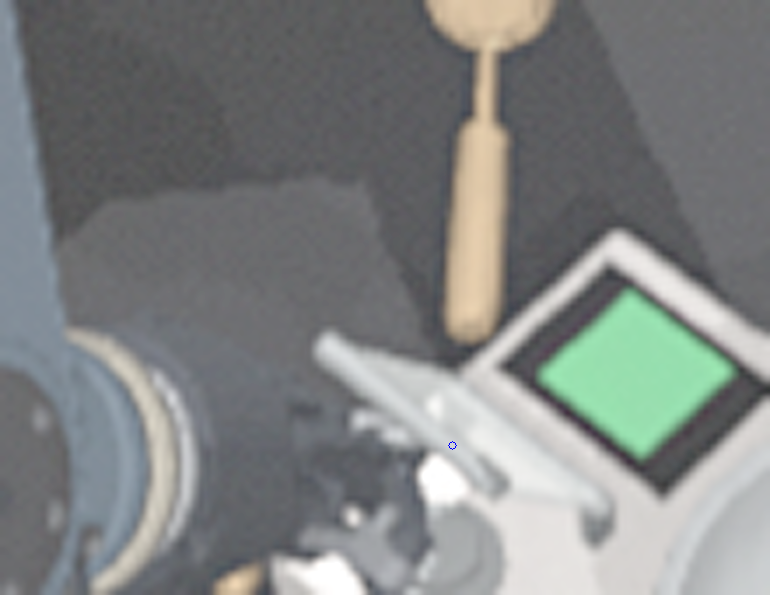

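The cover is up, held by the fingertips near (390,430), and the grey key shows at (465,550). Next I'll swing it near upright and slide down under the panel.

```bash
python3 tt.py "[(46,-.0492,.1429),(46,-.0401,.1091),(46,-.0321,.0761)]"
```

```text
t 24.5 tcp [ 0.4704 -0.0503  0.1115] axes x,y,z [[0.014, 0.645, -0.764], [1.0, -0.021, -0.0], [-0.016, -0.764, -0.645]] F [-0.7  0.7  1.8] gap 0.1 q [-0.72  0.66  1.79  0.55  1.24 -1.03]
shift [ 0.26 -0.08 -0.96] turn [-0.    1.17 -0.  ]
shift [ 1.53 -0.08 -0.37] turn [-0.    1.17 -0.  ]
shift [ 2.74 -0.09  0.24] turn [-0.    1.17 -0.  ]
```

Request:
{"method": "carry_out", "body": {"commands": [[[0,0,-0.4,0,0.4,0,0],[0.1,0,-0.7,0,0.8,0,0],[0.3,-0.1,-1,0,1.2,0,0],[0.7,-0.1,-0.8,0,1.2,0,0],[1,-0.1,-0.6,0,1.2,0,0]]]}}

```text
t: 25.0
tcp_pos: [0.4683, -0.0261, 0.0977]
tool_rot: [0.663, 0.648, -0.268, 0.26]
force: [0.4, -1.9, 0.9]
finger_gap: -0.001
```

```bash
python3 tt.py "[(46,-.0401,.1091),(46,-.0321,.0761)]"; python3 v.py scene 240 140 110 85 7 e4
```

```text
t 25.0 tcp [ 0.4683 -0.0261  0.0977] axes x,y,z [[0.015, 0.721, -0.693], [1.0, -0.024, -0.003], [-0.018, -0.693, -0.721]] F [ 0.4 -1.9  0.9] gap -0.1 q [-0.72  0.73  1.81  0.62  1.26 -1.1 ]
shift [0.48 0.02 0.06] turn [-0.04 -0.02 -0.  ]
shift [1.62 0.02 0.79] turn [-0.04 -0.02 -0.  ]
t 25.0 tcp [ 0.4683 -0.0261  0.0977] axes x,y,z [[0.015, 0.721, -0.693], [1.0, -0.024, -0.003], [-0.018, -0.693, -0.721]] F [ 0.4 -1.9  0.9] gap -0.1 q [-0.72  0.73  1.81  0.62  1.26 -1.1 ]
```

View pics/e4.png

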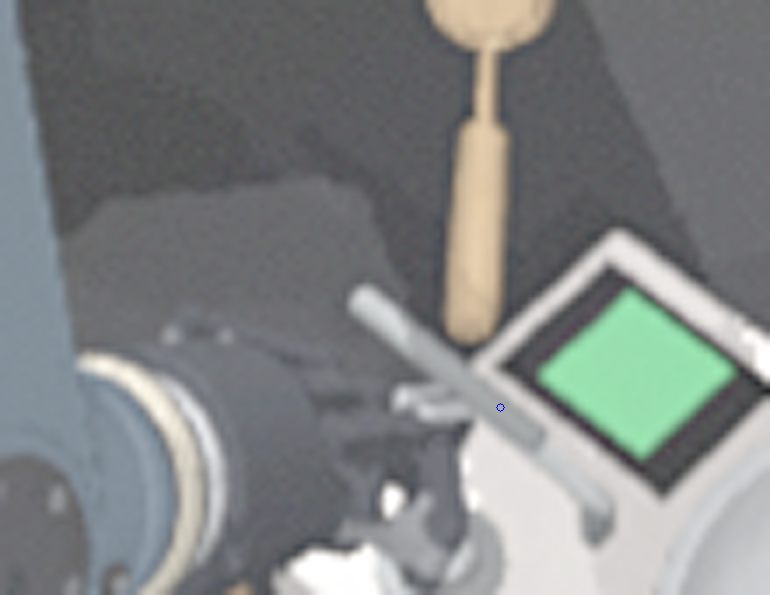

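Request:
{"method": "carry_out", "body": {"commands": [[[0.4,0,0.1,0,0,0,0],[0.7,0,0.3,0,0,0,0],[1,0,0.4,0,0,0,0],[1.2,0,0.6,0,0,0,0],[1.2,0,0.6,0,0,0,0]]]}}

```text
t: 25.55
tcp_pos: [0.4689, -0.0151, 0.0663]
tool_rot: [0.663, 0.648, -0.269, 0.261]
force: [-0.8, -1.9, -2.3]
finger_gap: 0.001
```

```bash
python3 tt.py "[(46,-.0321,.0761),(32,-.0333,.0772)]"; python3 v.py scene 240 140 110 85 7 e5
```

```text
t 25.55 tcp [ 0.4689 -0.0151  0.0663] axes x,y,z [[0.015, 0.719, -0.695], [1.0, -0.023, -0.002], [-0.017, -0.694, -0.719]] F [-0.8 -1.9 -2.3] gap 0.1 q [-0.71  0.79  1.83  0.64  1.19 -1.13]
shift [0.44 0.   0.19] turn [-0.03 -0.    0.  ]
shift [0.34 0.01 0.48] turn [-0.03 -2.8   0.  ]
t 25.55 tcp [ 0.4689 -0.0151  0.0663] axes x,y,z [[0.015, 0.719, -0.695], [1.0, -0.023, -0.002], [-0.017, -0.694, -0.719]] F [-0.8 -1.9 -2.3] gap 0.1 q [-0.71  0.79  1.83  0.64  1.19 -1.13]
```

View pics/e5.png

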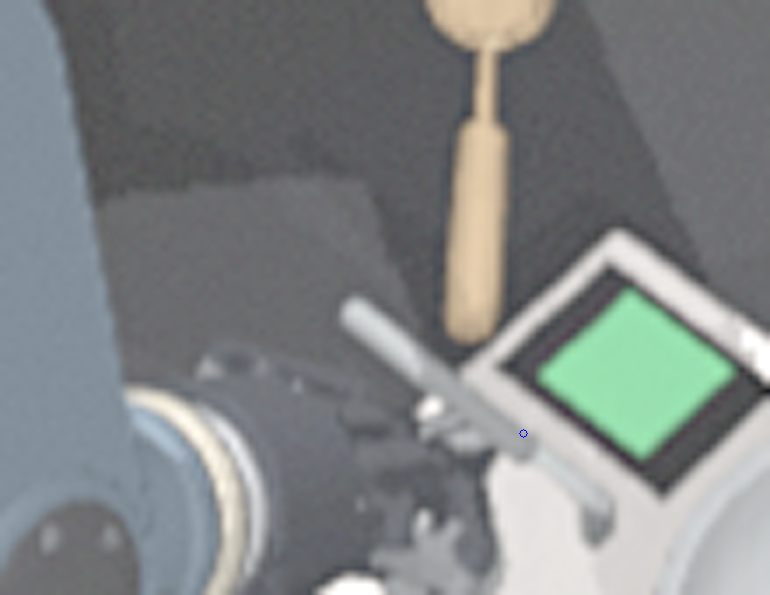

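Request:
{"method": "carry_out", "body": {"commands": [[[0.2,0,0.1,0,0,0,0],[0.4,0,0.2,0,0,0,0],[0.4,0,0.3,0,-0.5,0,0],[0.4,0,0.3,0,-1,0,0],[0.4,0,0.3,0,-1,0,0]]]}}

```text
t: 26.1
tcp_pos: [0.4696, -0.0133, 0.0552]
tool_rot: [0.651, 0.636, -0.297, 0.291]
force: [0.2, -4.6, -1.2]
finger_gap: -0.0
```

```bash
python3 tt.py "[(32,-.0333,.0772),(32,-.0557,.075)]"; python3 v.py scene 240 140 110 85 7 e6
```

```text
t 26.1 tcp [ 0.4696 -0.0133  0.0552] axes x,y,z [[0.015, 0.654, -0.756], [1.0, -0.023, 0.001], [-0.017, -0.756, -0.655]] F [ 0.2 -4.6 -1.2] gap -0.0 q [-0.67  0.76  1.85  0.63  1.1  -1.11]
shift [-0.   -0.02  0.22] turn [-0.01 -1.78 -0.02]
shift [-0.52  0.    0.95] turn [-0.01 -1.78 -0.02]
t 26.1 tcp [ 0.4696 -0.0133  0.0552] axes x,y,z [[0.015, 0.654, -0.756], [1.0, -0.023, 0.001], [-0.017, -0.756, -0.655]] F [ 0.2 -4.6 -1.2] gap -0.0 q [-0.67  0.76  1.85  0.63  1.1  -1.11]
```

View pics/e6.png

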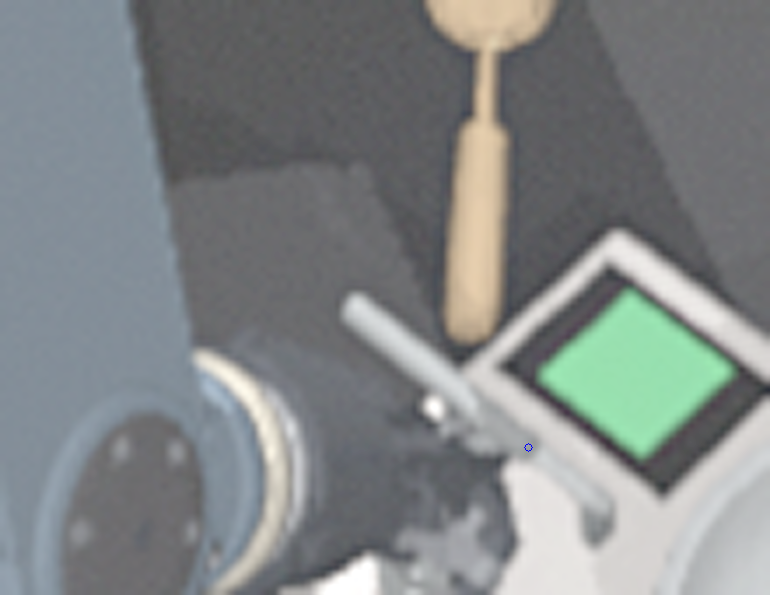

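Request:
{"method": "carry_out", "body": {"commands": [[[0,0,0.2,0,-0.3,0,0],[-0.1,0,0.4,0,-0.7,0,0],[-0.2,0,0.6,0,-1,0,0],[-0.4,0,0.8,0,-1.4,0,0],[-0.5,0,0.95,0,-1.8,0,0]]]}}

```text
t: 26.65
tcp_pos: [0.4682, -0.0393, 0.0491]
tool_rot: [0.625, 0.611, -0.348, 0.339]
force: [0.5, -0.0, -1.3]
finger_gap: 0.001
```

```bash
python3 tt.py "[(32,-.0557,.0698),(32,-.0557,.0638)]"; python3 v.py scene 240 140 110 85 7 e7
```

```text
t 26.65 tcp [ 0.4682 -0.0393  0.0491] axes x,y,z [[0.011, 0.529, -0.849], [1.0, -0.023, -0.002], [-0.02, -0.848, -0.529]] F [ 0.5 -0.  -1.3] gap 0.1 q [-0.65  0.71  1.86  0.54  0.99 -1.02]
shift [0.15 0.03 0.12] turn [-0.03  0.01  0.  ]
shift [0.36 0.03 0.24] turn [-0.03  0.01  0.  ]
t 26.65 tcp [ 0.4682 -0.0393  0.0491] axes x,y,z [[0.011, 0.529, -0.849], [1.0, -0.023, -0.002], [-0.02, -0.848, -0.529]] F [ 0.5 -0.  -1.3] gap 0.1 q [-0.65  0.71  1.86  0.54  0.99 -1.02]
```

View pics/e7.png

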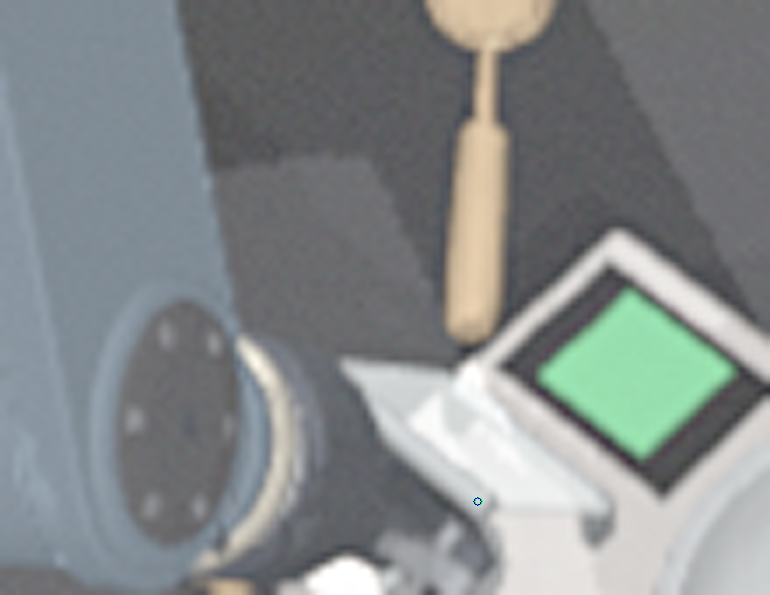

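Request:
{"method": "carry_out", "body": {"commands": [[[0.1,0,0.05,0,0,0,0],[0.15,0,0.1,0,0,0,0],[0.2,0,0.15,0,0,0,0],[0.2,0,0.15,0,0,0,0],[0.2,0,0.15,0,0,0,0]]]}}

```text
t: 27.2
tcp_pos: [0.4682, -0.0395, 0.0426]
tool_rot: [0.626, 0.612, -0.347, 0.338]
force: [-0.1, -0.6, -1.6]
finger_gap: -0.004
```

```bash
python3 tt.py "[(32,-.0557,.0638)]"; python3 v.py scene 240 140 110 85 7 e8
```

```text
t 27.2 tcp [ 0.4682 -0.0395  0.0426] axes x,y,z [[0.011, 0.531, -0.847], [1.0, -0.023, -0.002], [-0.021, -0.847, -0.531]] F [-0.1 -0.6 -1.6] gap -0.3 q [-0.65  0.73  1.86  0.54  0.98 -1.03]
shift [0.14 0.03 0.1 ] turn [-0.03 -0.02  0.  ]
t 27.2 tcp [ 0.4682 -0.0395  0.0426] axes x,y,z [[0.011, 0.531, -0.847], [1.0, -0.023, -0.002], [-0.021, -0.847, -0.531]] F [-0.1 -0.6 -1.6] gap -0.3 q [-0.65  0.73  1.86  0.54  0.98 -1.03]
```

View pics/e8.png

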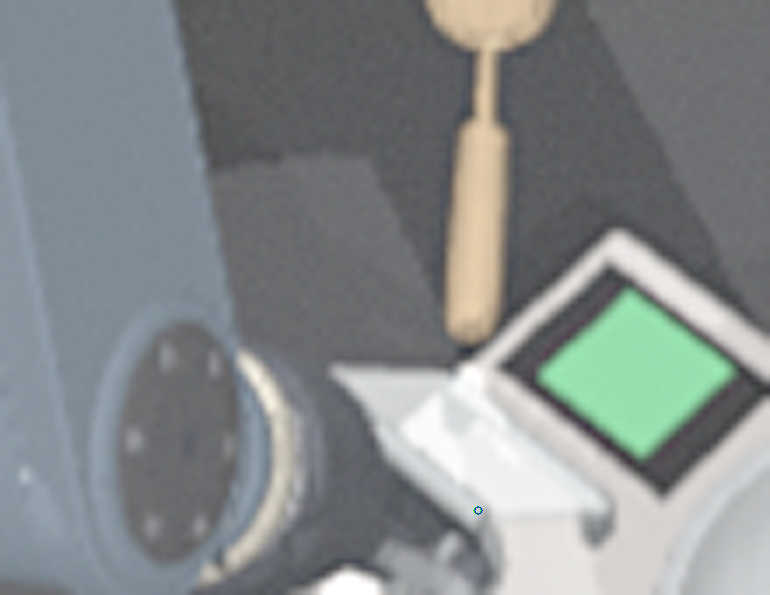

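Request:
{"method": "carry_out", "body": {"commands": [[[0.05,0,0,0,0,0,0],[0.1,0,0.05,0,0,0,0],[0.15,0,0.1,0,0,0,0],[0.15,0,0.1,0,0,0,0],[0.15,0,0.1,0,0,0,0]]]}}

```text
t: 27.75
tcp_pos: [0.4684, -0.0392, 0.0385]
tool_rot: [0.626, 0.612, -0.346, 0.338]
force: [0.6, 0.2, 2.5]
finger_gap: -0.005
```

Request:
{"method": "carry_out", "body": {"commands": [[[0.05,0,0,0,0,0,0],[0.1,0,0.05,0,0,0,0],[0.1,0,0.05,0,0,0,0],[0.1,0,0.05,0,0,0,0],[0.1,0,0.05,0,0,0,0]]]}}

```text
t: 28.25
tcp_pos: [0.4684, -0.0391, 0.0361]
tool_rot: [0.626, 0.612, -0.346, 0.338]
force: [0.1, -0.4, 6.7]
finger_gap: 0.001
```

```bash
python3 tt.py "[(32,-.0557,.0608)]"; python3 v.py scene 240 140 110 85 7 e9
```

```text
t 28.25 tcp [ 0.4684 -0.0391  0.0361] axes x,y,z [[0.011, 0.532, -0.847], [1.0, -0.023, -0.001], [-0.02, -0.847, -0.532]] F [ 0.1 -0.4  6.7] gap 0.1 q [-0.65  0.74  1.86  0.55  0.97 -1.04]
shift [0.01 0.02 0.04] turn [-0.03 -0.03 -0.  ]
t 28.25 tcp [ 0.4684 -0.0391  0.0361] axes x,y,z [[0.011, 0.532, -0.847], [1.0, -0.023, -0.001], [-0.02, -0.847, -0.532]] F [ 0.1 -0.4  6.7] gap 0.1 q [-0.65  0.74  1.86  0.55  0.97 -1.04]
```

View pics/e9.png

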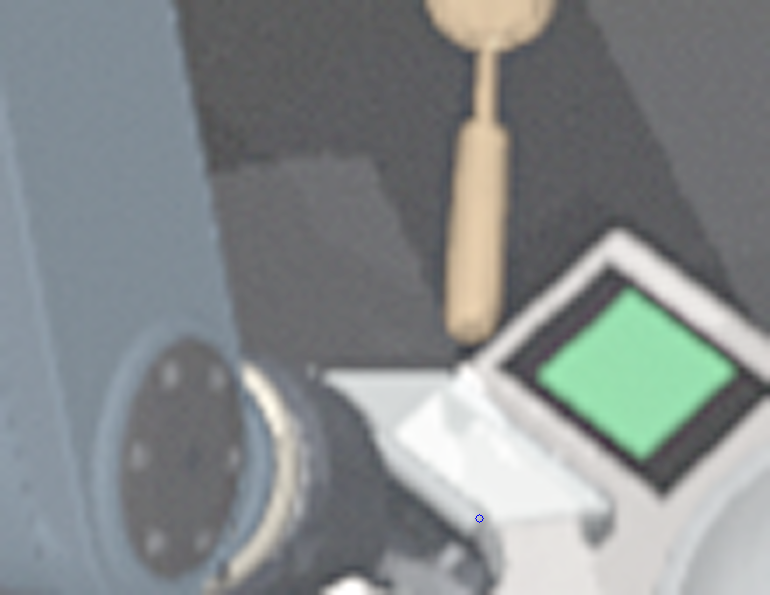

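Request:
{"method": "carry_out", "body": {"commands": [[[0.04,0,0.02,0,0,0,0],[0.04,0,0.02,0,0,0,0],[0.04,0,0.02,0,0,0,0],[0.04,0,0.02,0,0,0,0],[0.04,0,0.02,0,0,0,0]]]}}

```text
t: 28.8
tcp_pos: [0.4684, -0.039, 0.0358]
tool_rot: [0.626, 0.612, -0.346, 0.338]
force: [-0.9, -1.6, 14.1]
finger_gap: -0.003
```

Request:
{"method": "carry_out", "body": {"commands": [[[-0.4,0,0,0,0,0,0],[-1.2,0,0,0,0,0,0],[-2.2,0,0.2,0,0,0,0],[-3.5,0,0.5,0,0,0,0],[-5,0,1,0,0,0,0]]]}}

```text
t: 29.3
tcp_pos: [0.4654, -0.1268, 0.1273]
tool_rot: [0.625, 0.613, -0.347, 0.338]
force: [0.4, -0.8, -0.5]
finger_gap: 0.003
```

```bash
python3 v.py scene 240 140 110 85 7 e10; python3 g.py "[[.50,.05,.22],[.449,.300,.15]]" 1
```

```text
t 29.3 tcp [ 0.4654 -0.1268  0.1273] axes x,y,z [[0.008, 0.531, -0.847], [1.0, -0.021, -0.004], [-0.02, -0.847, -0.531]] F [ 0.4 -0.8 -0.5] gap 0.3 q [-0.78  0.61  1.72  0.42  1.25 -0.98]
t 29.35 tcp [ 0.4691 -0.1346  0.13  ] axes x,y,z [[0.018, 0.522, -0.853], [1.0, -0.025, 0.006], [-0.019, -0.853, -0.522]] F [ 1.6 -4.2  1.4] gap 0.1 q [-0.78  0.6   1.71  0.41  1.25 -0.98]
shift [ 0.8   1.07 -8.2 ] turn [-0.26 -6.29 -0.14]
shift [  8.38  -1.24 -15.23] turn [-0.26 -6.29 -0.14]
```

View pics/e10.png

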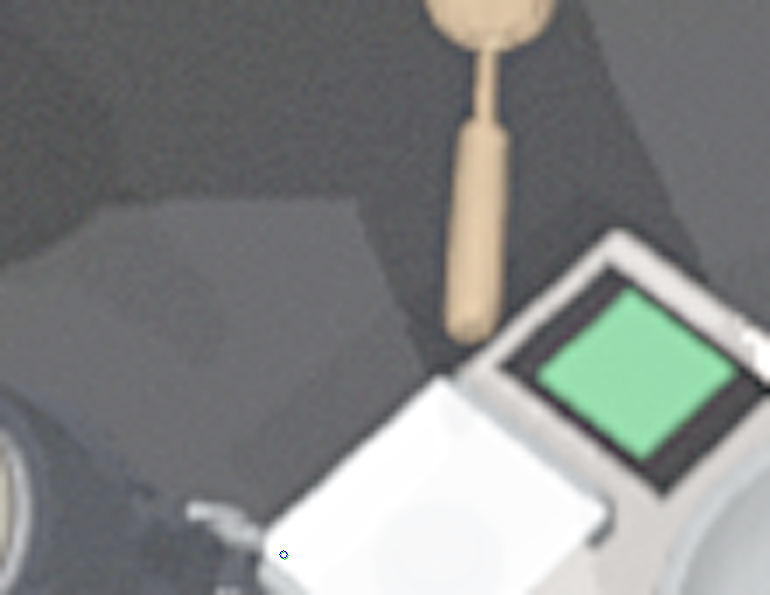

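Request:
{"method": "carry_out", "body": {"commands": [[[-1.4,0,-0.8,0,-0.8,0,20],[-1.55,0,-2.8,0,-2.3,0,40],[-0.85,0,-4.7,-0.1,-3.8,0,55],[0.2,0,-6.4,-0.2,-5.2,-0.1,55],[1.2,0,-8.2,-0.25,-6.3,-0.1,55]]], "force": 40}}

```text
t: 29.85
tcp_pos: [0.4714, 0.0602, 0.2114]
tool_rot: [0.502, 0.501, -0.498, 0.498]
force: [0.6, 0.1, -0.6]
finger_gap: 0.641
```

```bash
python3 g.py "[[.449,.300,.10]]" 1; python3 - <<'E'
from h import *
s=snap("top","tp30"); c=snap("scene","sc30"); crop(s,160,110,240,240,6,"c_board2")
E
```

```text
t 29.85 tcp [0.4714 0.0602 0.2114] axes x,y,z [[0.001, 0.007, -1.0], [1.0, -0.0, 0.001], [-0.0, -1.0, -0.007]] F [ 0.6  0.1 -0.6] gap 54.7 q [-0.11  0.31  1.79  0.01  1.04 -0.12]
shift [ 4.52 -0.9  -9.56] turn [-0.01 -0.08 -0.01]
```

View pics/sc30.png

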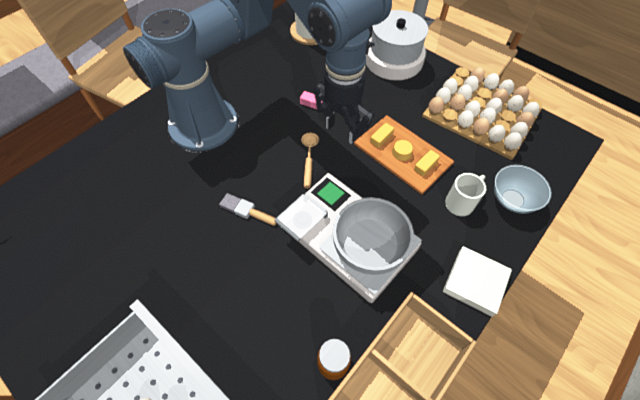

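Request:
{"method": "carry_out", "body": {"commands": [[[0,-0.2,-2,0,0,0,55],[0,-0.5,-4,0,0,0,55],[0.5,-0.9,-6,0,0,0,55],[2,-0.9,-8,0,-0.1,0,55],[3.5,-0.9,-9.5,0,-0.1,0,55]]]}}

```text
t: 30.45
tcp_pos: [0.4489, 0.2861, 0.1379]
tool_rot: [0.501, 0.501, -0.498, 0.5]
force: [0.7, -0.3, 0.9]
finger_gap: 0.647
```

Request:
{"method": "carry_out", "body": {"commands": [[[0,0,0,0,0,0,55],[0.5,0,0,0,0,0,55],[1,0,0,0,0,0,55],[1,0,0,0,0,0,55],[1,0,0,0,0,0,55]]]}}

```text
t: 30.95
tcp_pos: [0.4485, 0.2827, 0.1132]
tool_rot: [0.5, 0.501, -0.501, 0.498]
force: [-0.2, -0.3, -0.6]
finger_gap: 0.639
```

```bash
python3 g.py "[[.449,.300,-.010]]" 1; python3 v.py scene 330 70 110 85 7 f1
```

```text
t 30.95 tcp [0.4485 0.2827 0.1132] axes x,y,z [[-0.004, 0.003, -1.0], [1.0, -0.002, -0.004], [-0.002, -1.0, -0.003]] F [-0.2 -0.3 -0.6] gap 54.5 q [0.35 0.53 1.75 0.01 0.86 0.35]
shift [ 4.93  0.04 -0.68] turn [-0.02 -0.03  0.04]
t 30.95 tcp [0.4485 0.2827 0.1132] axes x,y,z [[-0.004, 0.003, -1.0], [1.0, -0.002, -0.004], [-0.002, -1.0, -0.003]] F [-0.2 -0.3 -0.6] gap 54.5 q [0.35 0.53 1.75 0.01 0.86 0.35]
```

View pics/f1.png

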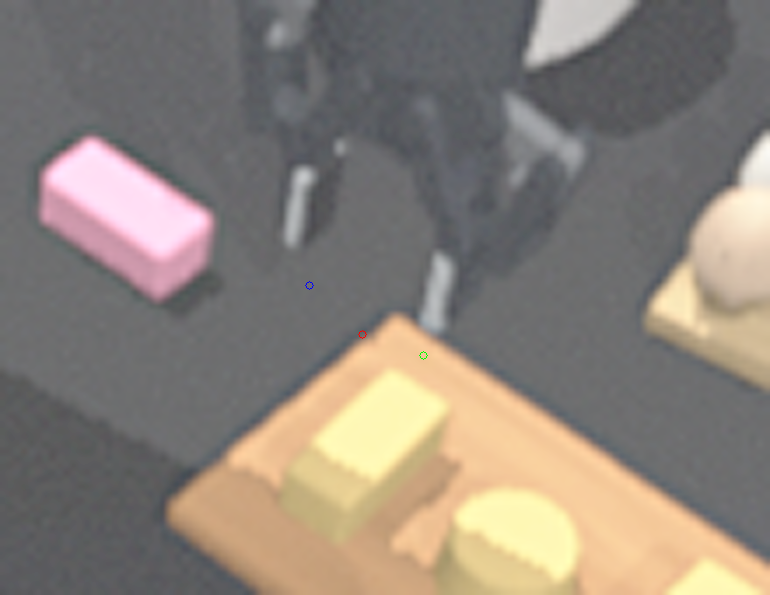

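Request:
{"method": "carry_out", "body": {"commands": [[[0.5,0,-0.7,0,0,0,55],[1.5,0,-0.7,0,0,0,55],[2.7,0,-0.7,0,0,0,55],[4,0,-0.7,0,0,0,55],[4.6,0,-0.7,0,0,0,55]]]}}

```text
t: 31.5
tcp_pos: [0.4473, 0.3009, -0.0033]
tool_rot: [0.5, 0.502, -0.501, 0.498]
force: [-0.4, -0.1, 0.8]
finger_gap: 0.647
```

```bash
python3 g.py "[[.449,.300,-.010]]" 1; python3 v.py scene 330 70 110 85 7 f2
```

```text
t 31.5 tcp [ 0.4473  0.3009 -0.0033] axes x,y,z [[-0.005, 0.002, -1.0], [1.0, -0.001, -0.005], [-0.001, -1.0, -0.002]] F [-0.4 -0.1  0.8] gap 55.3 q [0.38 0.74 1.79 0.01 0.62 0.38]
shift [0.27 0.07 0.04] turn [-0.01 -0.03  0.06]
t 31.5 tcp [ 0.4473  0.3009 -0.0033] axes x,y,z [[-0.005, 0.002, -1.0], [1.0, -0.001, -0.005], [-0.001, -1.0, -0.002]] F [-0.4 -0.1  0.8] gap 55.3 q [0.38 0.74 1.79 0.01 0.62 0.38]
```

View pics/f2.png

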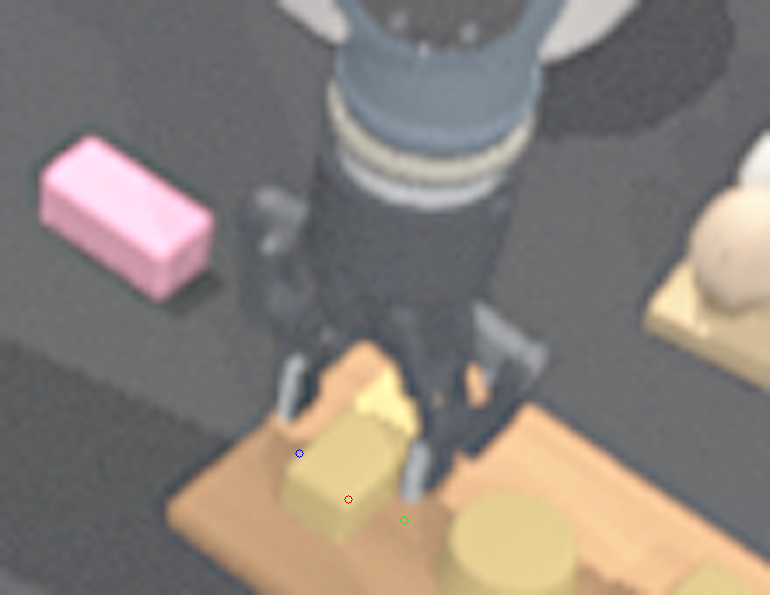

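The fingers straddle the near bar, with pads at (288,390) and (415,475). I'll lower slightly and grip.

Request:
{"method": "carry_out", "body": {"commands": [[[0.2,0.1,0,0,0,0,55],[0.2,0.1,0,0,0,0,40],[0.2,0.1,0,0,0,0,20],[0.2,0.1,0,0,0,0,20],[0.2,0.1,0,0,0,0,20]]], "force": 40}}

```text
t: 32.05
tcp_pos: [0.4511, 0.302, -0.0058]
tool_rot: [0.501, 0.501, -0.499, 0.499]
force: [0.8, -0.5, 5.5]
finger_gap: 0.391
```

Request:
{"method": "carry_out", "body": {"commands": [[[-0.5,0,0,0,0,0,20],[-1.5,0,0,0,0,0,20],[-3,0,0,0,0,0,20],[-4.5,0,0,0,0,0,20],[-6,0,0,0,0,0,20]]]}}

```text
t: 32.55
tcp_pos: [0.4498, 0.3011, 0.145]
tool_rot: [0.5, 0.502, -0.5, 0.498]
force: [0.8, 0.1, -0.6]
finger_gap: 0.389
```

```bash
python3 g.py "[[.640,.0,.17]]" 1; python3 v.py scene 300 40 130 100 6 f3
```

```text
t 32.55 tcp [0.4498 0.3011 0.145 ] axes x,y,z [[-0.004, 0.003, -1.0], [1.0, 0.0, -0.004], [0.0, -1.0, -0.003]] F [ 0.8  0.1 -0.6] gap 33.2 q [0.38 0.49 1.7  0.01 0.95 0.38]
shift [-1.07  7.6  12.04] turn [ 0.   -0.03  0.05]
t 32.55 tcp [0.4498 0.3011 0.145 ] axes x,y,z [[-0.004, 0.003, -1.0], [1.0, 0.0, -0.004], [0.0, -1.0, -0.003]] F [ 0.8  0.1 -0.6] gap 33.2 q [0.38 0.49 1.7  0.01 0.95 0.38]
```

View pics/f3.png

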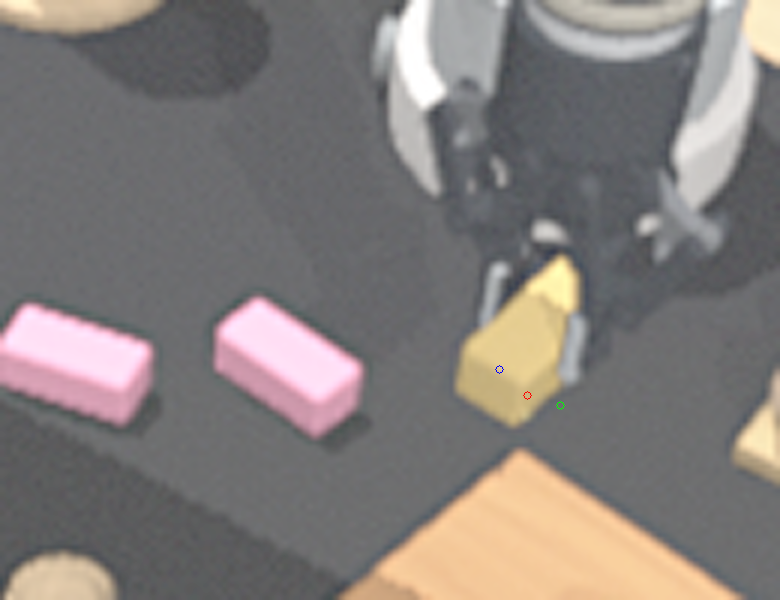

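```bash
python3 - <<'E'
from h import *
import cv2
s=snap("top","tp33"); crop(s,270,75,375,175,7,"f4")
E
```

```text
(no output)
```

View pics/f4.png

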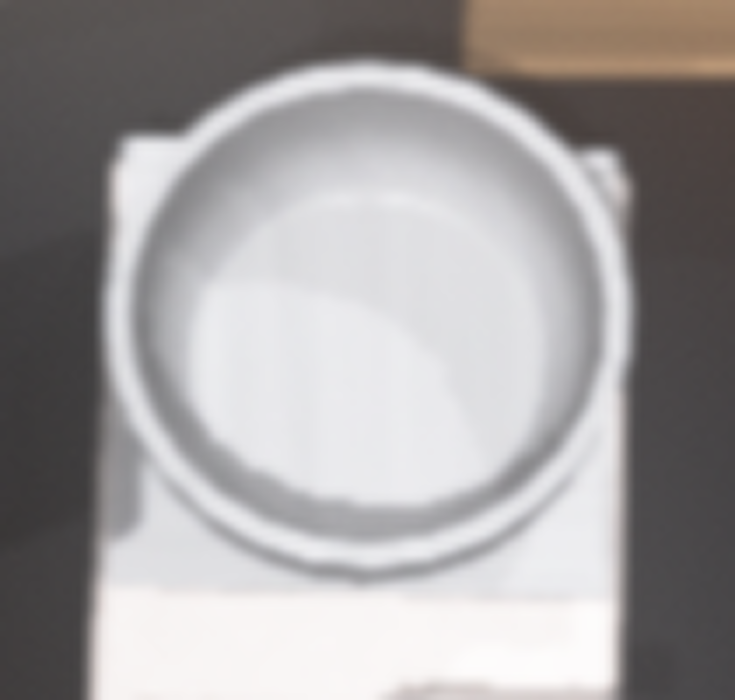

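```bash
python3 - <<'E'
from h import *
s=snap("top")
f=lambda u,v:((u+.5)/7-.5+270,(v+.5)/7-.5+75)
for z in(.10,.115,.127):
    print(z,plane(s,f(368,318),z).round(4),[np.linalg.norm(plane(s,f(*a),z)-plane(s,f(*b),z)).round(4) for a,b in(((105,318),(632,318)),((368,60),(368,577)))])
print("floor ctr",plane(s,f(368,350),.071))
E
python3 g.py "[[.667,-.012,.16],[.667,-.012,.054]]" 1
```

```text
0.1 [ 0.647  -0.0127  0.1   ] [np.float64(0.1848), np.float64(0.1889)]
0.115 [ 0.6419 -0.0127  0.115 ] [np.float64(0.1824), np.float64(0.1864)]
0.127 [ 0.6379 -0.0126  0.127 ] [np.float64(0.1805), np.float64(0.1845)]
floor ctr [ 0.64485658 -0.01285788  0.071     ]
t 32.7 tcp [0.4522 0.3021 0.1463] axes x,y,z [[0.002, 0.006, -1.0], [1.0, 0.0, 0.002], [0.0, -1.0, -0.006]] F [ 0.9 -0.9 -1.2] gap 33.3 q [0.38 0.49 1.7  0.01 0.95 0.38]
shift [-0.6   8.59 12.56] turn [ 0.   -0.06 -0.03]
shift [ 3.64  8.58 12.59] turn [ 0.   -0.06 -0.03]
```

Request:
{"method": "carry_out", "body": {"commands": [[[-0.6,1.1,1.6,0,0,0,20],[-0.8,2.2,3.2,0,0,0,20],[-0.8,3.3,4.8,0,0,0,20],[-0.8,4.3,6.4,0,0,0,20],[-0.8,5.4,8,0,0,0,20]]]}}

```text
t: 33.2
tcp_pos: [0.5846, 0.0997, 0.1604]
tool_rot: [0.499, 0.503, -0.501, 0.497]
force: [0.7, 1.4, 0.3]
finger_gap: 0.39
```

Request:
{"method": "carry_out", "body": {"commands": [[[0,1.1,1.6,0,0,0,20],[0,2.1,3.1,0,0,0,20],[0,3.1,4.5,0,0,0,20],[0,3.1,4.5,0,0,0,20],[0,3.1,4.5,0,0,0,20]]]}}

```text
t: 33.7
tcp_pos: [0.6619, -0.0121, 0.1592]
tool_rot: [0.5, 0.503, -0.502, 0.496]
force: [-0.0, 0.1, -1.5]
finger_gap: 0.389
```

```bash
python3 g.py "[[.665,-.013,.10],[.665,-.013,.054]]" 1;  python3 v.py scene 300 120 130 100 6 f5
```

```text
t 33.7 tcp [ 0.6619 -0.0121  0.1592] axes x,y,z [[-0.008, 0.004, -1.0], [1.0, -0.002, -0.008], [-0.002, -1.0, -0.004]] F [-0.   0.1 -1.5] gap 33.2 q [-0.19  0.63  1.37  0.    1.16 -0.19]
shift [2.36 0.14 0.05] turn [-0.03 -0.05  0.09]
shift [4.2  0.16 0.05] turn [-0.03 -0.05  0.09]
t 33.7 tcp [ 0.6619 -0.0121  0.1592] axes x,y,z [[-0.008, 0.004, -1.0], [1.0, -0.002, -0.008], [-0.002, -1.0, -0.004]] F [-0.   0.1 -1.5] gap 33.2 q [-0.19  0.63  1.37  0.    1.16 -0.19]
```

View pics/f5.png

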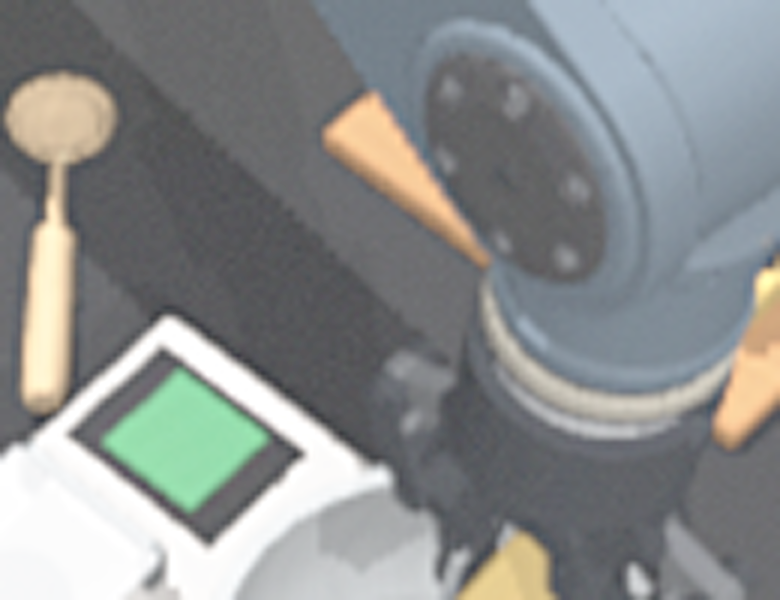

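Request:
{"method": "carry_out", "body": {"commands": [[[0.7,0.1,0,0,0,0.1,20],[1.4,0.1,0,0,0,0.1,20],[2.1,0.1,0,0,0,0.1,20],[2.8,0.1,0,0,0,0.1,20],[3.3,0.1,0,0,0,0.1,20]]]}}

```text
t: 34.25
tcp_pos: [0.6631, -0.0089, 0.0771]
tool_rot: [0.501, 0.501, -0.498, 0.5]
force: [-0.2, -0.6, -0.8]
finger_gap: 0.393
```

Request:
{"method": "carry_out", "body": {"commands": [[[0.1,0,0,0,0,0,20],[0.3,0,0,0,0,0,20],[0.5,0,0,0,0,0,20],[0.6,0,0,0,0,0,20],[0.6,0,0,0,0,0,20]]]}}

```text
t: 34.75
tcp_pos: [0.6654, -0.011, 0.0637]
tool_rot: [0.502, 0.5, -0.498, 0.5]
force: [-0.2, -0.1, -1.0]
finger_gap: 0.39
```

```bash
python3 g.py "[[.665,-.013,.054]]" 1;  python3 v.py scene 300 160 130 100 6 f6
```

```text
t 34.75 tcp [ 0.6654 -0.011   0.0637] axes x,y,z [[0.005, 0.003, -1.0], [1.0, -0.0, 0.005], [-0.0, -1.0, -0.003]] F [-0.2 -0.1 -1. ] gap 33.3 q [-0.19  0.74  1.43  0.    0.96 -0.19]
shift [ 0.39 -0.02  0.08] turn [-0.   -0.03 -0.05]
t 34.75 tcp [ 0.6654 -0.011   0.0637] axes x,y,z [[0.005, 0.003, -1.0], [1.0, -0.0, 0.005], [-0.0, -1.0, -0.003]] F [-0.2 -0.1 -1. ] gap 33.3 q [-0.19  0.74  1.43  0.    0.96 -0.19]
```

View pics/f6.png

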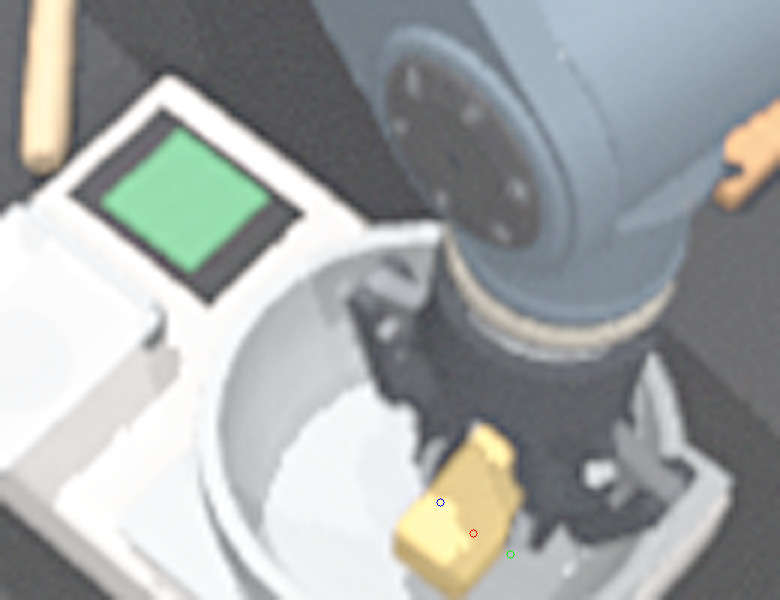

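Request:
{"method": "carry_out", "body": {"commands": [[[0.1,0,0,0,0,0,20],[0.2,0,0,0,0,0,20],[0.3,0,0,0,0,0,20],[0.3,0,0,0,0,0,20],[0.3,0,0,0,0,0,20]]]}}

```text
t: 35.3
tcp_pos: [0.6654, -0.011, 0.0561]
tool_rot: [0.502, 0.5, -0.498, 0.5]
force: [-0.4, -1.2, -0.6]
finger_gap: 0.388
```

Request:
{"method": "carry_out", "body": {"commands": [[[0.1,0,0,0,0,0,20],[0.2,0,0,0,0,0,20],[0.2,0,0,0,0,0,20],[0.2,0,0,0,0,0,20],[0.2,0,0,0,0,0,20]]]}}

```text
t: 35.8
tcp_pos: [0.6656, -0.0109, 0.0513]
tool_rot: [0.502, 0.499, -0.498, 0.5]
force: [-0.4, -0.4, -1.3]
finger_gap: 0.385
```

Request:
{"method": "carry_out", "body": {"commands": [[[0.1,0,0,0,0,0,20],[0.1,0,0,0,0,0,20],[0.1,0,0,0,0,0,36],[0.1,0,0,0,0,0,40],[0.1,0,0,0,0,0,44]]]}}

```text
t: 36.3
tcp_pos: [0.6655, -0.0109, 0.0488]
tool_rot: [0.502, 0.5, -0.498, 0.5]
force: [0.0, 0.7, -0.4]
finger_gap: 0.514
```

Request:
{"method": "carry_out", "body": {"commands": [[[-0.5,0,0,0,0,0,44],[-1.5,0,0,0,0,0,44],[-2.8,0,0,0,0,0,44],[-4.2,0,0,0,0,0,44],[-5,-1.5,-1,0,0,0,55]]]}}

```text
t: 36.8
tcp_pos: [0.6343, 0.0104, 0.1784]
tool_rot: [0.505, 0.494, -0.496, 0.504]
force: [-0.9, 0.1, -0.1]
finger_gap: 0.64
```

```bash
python3 g.py "[[.601,.300,.15],[.601,.3,.0]]" 1;  python3 v.py scene 300 160 130 100 6 f7
```

```text
t 36.8 tcp [0.6343 0.0104 0.1784] axes x,y,z [[0.019, -0.0, -1.0], [1.0, -0.003, 0.019], [-0.003, -1.0, 0.0]] F [-0.9  0.1 -0.1] gap 54.7 q [-0.16  0.56  1.45  0.    1.12 -0.16]
shift [  1.11  -1.39 -11.58] turn [-0.04  0.   -0.21]
shift [  7.1   -1.5  -11.58] turn [-0.04  0.   -0.21]
t 36.8 tcp [0.6343 0.0104 0.1784] axes x,y,z [[0.019, -0.0, -1.0], [1.0, -0.003, 0.019], [-0.003, -1.0, 0.0]] F [-0.9  0.1 -0.1] gap 54.7 q [-0.16  0.56  1.45  0.    1.12 -0.16]
```

View pics/f7.png

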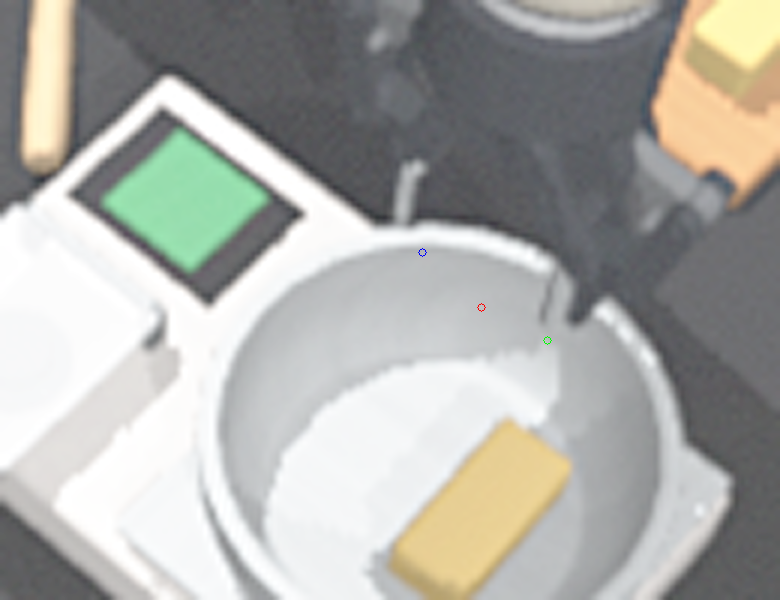

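Request:
{"method": "carry_out", "body": {"commands": [[[0,-0.3,-1.9,0,0,0,55],[0,-0.6,-3.8,0,0,-0.1,55],[0.3,-0.9,-5.7,0,0,-0.2,55],[0.6,-1.2,-7.6,0,0,-0.2,55],[1,-1.4,-9.5,0,0,-0.2,55]]]}}

```text
t: 37.35
tcp_pos: [0.5921, 0.2532, 0.1502]
tool_rot: [0.498, 0.504, -0.502, 0.496]
force: [1.7, 0.5, 0.4]
finger_gap: 0.641
```

Request:
{"method": "carry_out", "body": {"commands": [[[0,0,-1.5,0,0,0,55],[0.3,0,-2,0,0,0,55],[1,0,-2,0,0,0,55],[1.8,0,-2,0,0,0,55],[1.8,0,-2,0,0,0,55]]]}}

```text
t: 37.85
tcp_pos: [0.5896, 0.3001, 0.1017]
tool_rot: [0.495, 0.505, -0.505, 0.495]
force: [-0.4, 0.1, -0.7]
finger_gap: 0.645
```

```bash
python3 g.py "[[.601,.301,-.002]]" 1;  python3 v.py scene 350 80 110 85 7 f8
```

```text
t 37.85 tcp [0.5896 0.3001 0.1017] axes x,y,z [[-0.019, 0.001, -1.0], [1.0, 0.0, -0.019], [0.0, -1.0, -0.001]] F [-0.4  0.1 -0.7] gap 55.1 q [0.3  0.7  1.4  0.01 1.06 0.3 ]
shift [ 4.14  0.54 -0.03] turn [ 0.   -0.01  0.22]
t 37.85 tcp [0.5896 0.3001 0.1017] axes x,y,z [[-0.019, 0.001, -1.0], [1.0, 0.0, -0.019], [0.0, -1.0, -0.001]] F [-0.4  0.1 -0.7] gap 55.1 q [0.3  0.7  1.4  0.01 1.06 0.3 ]
```

View pics/f8.png

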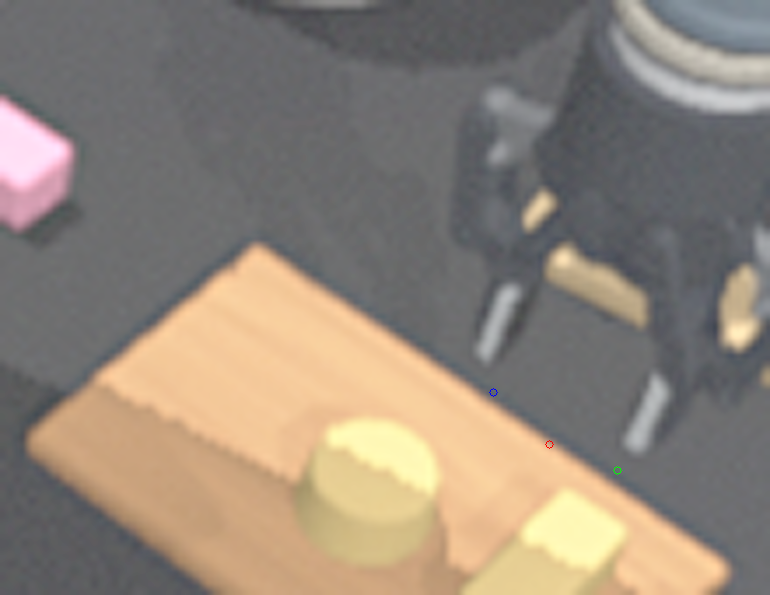

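Now over the far bar at (545,540). I correct x by +11 mm and the small tilt, then descend.

Request:
{"method": "carry_out", "body": {"commands": [[[0.3,0.5,0,0,0,0.2,55],[1,0.5,0,0,0,0.2,55],[2,0.5,0,0,0,0.2,55],[3,0.5,0,0,0,0.2,55],[3.4,0.5,0,0,0,0.2,55]]]}}

```text
t: 38.4
tcp_pos: [0.6034, 0.3008, 0.0176]
tool_rot: [0.502, 0.499, -0.499, 0.5]
force: [-0.9, 0.5, -0.4]
finger_gap: 0.645
```

```bash
python3 g.py "[[.601,.301,-.002]]" 1;  python3 v.py scene 370 90 110 85 7 f9
```

```text
t 38.4 tcp [0.6034 0.3008 0.0176] axes x,y,z [[0.004, 0.002, -1.0], [1.0, -0.001, 0.004], [-0.001, -1.0, -0.002]] F [-0.9  0.5 -0.4] gap 55.1 q [0.3  0.81 1.43 0.   0.9  0.3 ]
shift [ 0.78 -0.1  -0.01] turn [-0.01 -0.03 -0.04]
t 38.4 tcp [0.6034 0.3008 0.0176] axes x,y,z [[0.004, 0.002, -1.0], [1.0, -0.001, 0.004], [-0.001, -1.0, -0.002]] F [-0.9  0.5 -0.4] gap 55.1 q [0.3  0.81 1.43 0.   0.9  0.3 ]
```

View pics/f9.png

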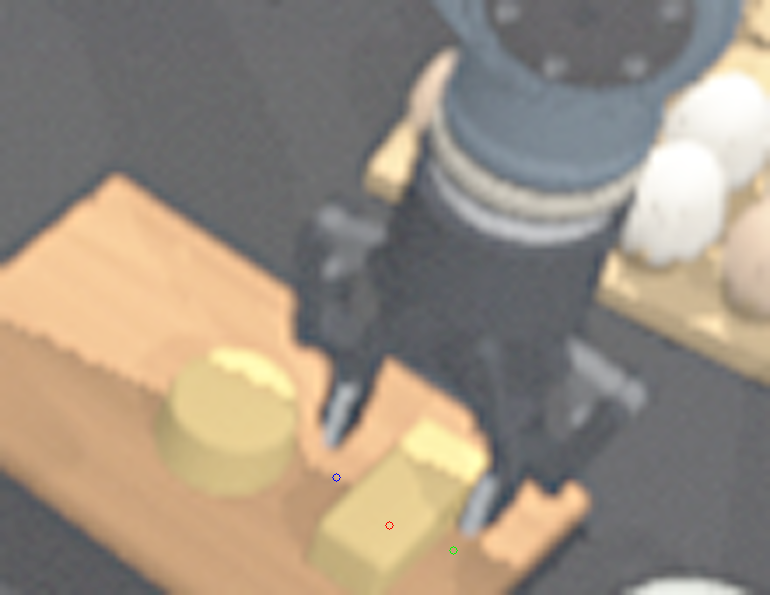

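Request:
{"method": "carry_out", "body": {"commands": [[[0.4,0,0,0,0,0,55],[0.7,0,0,0,0,0,50],[0.7,0,0,0,0,0,20],[0.7,0,0,0,0,0,20],[0.7,0,0,0,0,0,20]]], "force": 40}}

```text
t: 38.95
tcp_pos: [0.604, 0.3019, 0.0023]
tool_rot: [0.502, 0.499, -0.498, 0.501]
force: [1.0, 0.6, -1.1]
finger_gap: 0.382
```

Request:
{"method": "carry_out", "body": {"commands": [[[-0.5,0,0,0,0,0,20],[-1.5,0,0,0,0,0,20],[-3,0,0,0,0,0,20],[-4.5,0,0,0,0,0,20],[-6.4,0,0,0,0,0,20]]]}}

```text
t: 39.45
tcp_pos: [0.6015, 0.3009, 0.1628]
tool_rot: [0.501, 0.5, -0.499, 0.5]
force: [1.1, 0.1, -0.3]
finger_gap: 0.388
```

```bash
python3 g.py "[[.613,-.013,.163]]" 1;  python3 v.py scene 350 50 110 85 7 f10
```

```text
t 39.45 tcp [0.6015 0.3009 0.1628] axes x,y,z [[0.003, 0.002, -1.0], [1.0, 0.0, 0.003], [0.0, -1.0, -0.002]] F [ 1.1  0.1 -0.3] gap 33.1 q [0.3  0.63 1.34 0.   1.16 0.3 ]
shift [-0.03  0.46 12.56] turn [ 0.   -0.03 -0.03]
t 39.45 tcp [0.6015 0.3009 0.1628] axes x,y,z [[0.003, 0.002, -1.0], [1.0, 0.0, 0.003], [0.0, -1.0, -0.002]] F [ 1.1  0.1 -0.3] gap 33.1 q [0.3  0.63 1.34 0.   1.16 0.3 ]
```

View pics/f10.png

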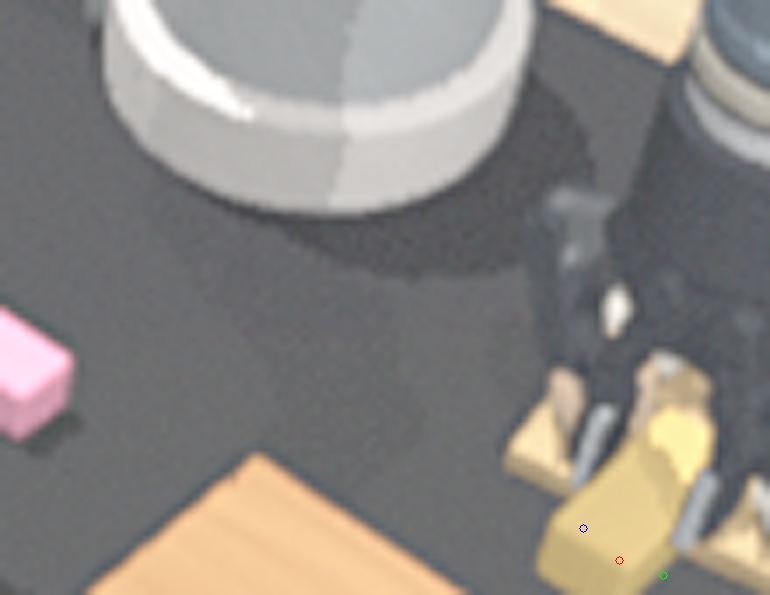

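Request:
{"method": "carry_out", "body": {"commands": [[[-0.2,0.1,1.7,0,0,0,20],[-0.2,0.2,3.4,0,0,0,20],[-0.2,0.3,5.1,0,0,0,20],[-0.2,0.4,6.8,0,0,0,20],[-0.2,0.5,8.5,0,0,0,20]]]}}

```text
t: 40.0
tcp_pos: [0.6153, 0.0872, 0.1674]
tool_rot: [0.502, 0.499, -0.498, 0.501]
force: [0.4, 0.6, -0.8]
finger_gap: 0.386
```

Request:
{"method": "carry_out", "body": {"commands": [[[0,0,1.5,0,0,0,20],[0,0,3,0,0,0,20],[0,0,4,0,0,0,20],[0,0,4,0,0,0,20],[0,0,4,0,0,0,20]]]}}

```text
t: 40.5
tcp_pos: [0.6152, -0.0115, 0.1666]
tool_rot: [0.503, 0.499, -0.498, 0.5]
force: [-0.7, 0.1, -0.5]
finger_gap: 0.387
```

```bash
python3 g.py "[[.614,-.012,.090],[.614,-.012,.060]]" 1;  python3 v.py scene 300 130 130 100 6 f11
```

```text
t 40.5 tcp [ 0.6152 -0.0115  0.1666] axes x,y,z [[0.006, 0.003, -1.0], [1.0, -0.002, 0.006], [-0.002, -1.0, -0.003]] F [-0.7  0.1 -0.5] gap 33.1 q [-0.2   0.55  1.5   0.01  1.09 -0.2 ]
shift [ 3.06 -0.07  0.03] turn [-0.02 -0.04 -0.07]
shift [ 4.26 -0.07  0.03] turn [-0.02 -0.04 -0.07]
t 40.5 tcp [ 0.6152 -0.0115  0.1666] axes x,y,z [[0.006, 0.003, -1.0], [1.0, -0.002, 0.006], [-0.002, -1.0, -0.003]] F [-0.7  0.1 -0.5] gap 33.1 q [-0.2   0.55  1.5   0.01  1.09 -0.2 ]
```

View pics/f11.png

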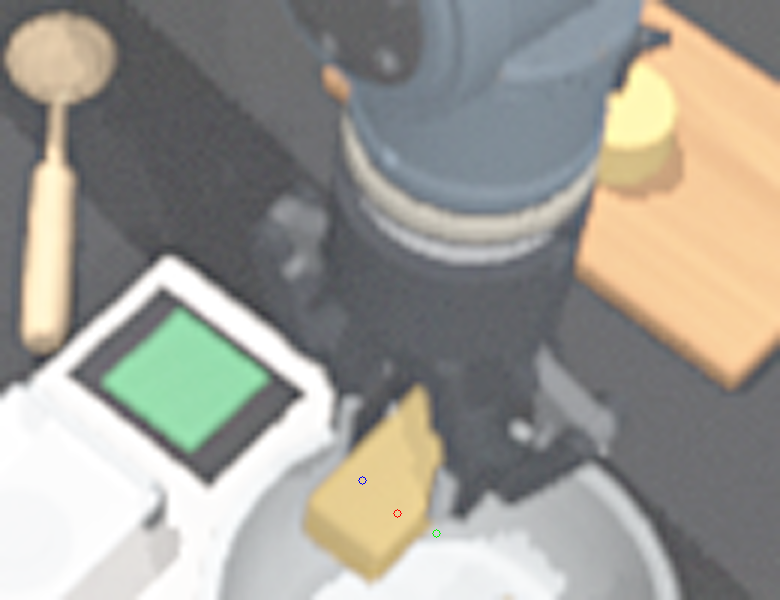

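Request:
{"method": "carry_out", "body": {"commands": [[[0.7,0,0,0,0,0,20],[1.4,0,0,0,0,0,20],[2.1,0,0,0,0,0,20],[2.8,0,0,0,0,0,20],[3.1,0,0,0,0,0,20]]]}}

```text
t: 41.05
tcp_pos: [0.6144, -0.009, 0.0869]
tool_rot: [0.501, 0.501, -0.498, 0.5]
force: [0.2, -0.2, -0.4]
finger_gap: 0.381
```

Request:
{"method": "carry_out", "body": {"commands": [[[0.2,0,0,0,0,0,20],[0.4,0,0,0,0,0,20],[0.6,0,0,0,0,0,20],[0.7,0,0,0,0,0,20],[0.7,0,0,0,0,0,20]]]}}

```text
t: 41.55
tcp_pos: [0.6156, -0.011, 0.0707]
tool_rot: [0.502, 0.5, -0.498, 0.5]
force: [0.8, -0.5, -1.1]
finger_gap: 0.385
```

```bash
python3 g.py "[[.614,-.012,.060]]" 1;  python3 v.py scene 300 160 130 100 6 f12
```

```text
t 41.55 tcp [ 0.6156 -0.011   0.0707] axes x,y,z [[0.005, 0.003, -1.0], [1.0, -0.0, 0.005], [-0.0, -1.0, -0.003]] F [ 0.8 -0.5 -1.1] gap 32.9 q [-0.2   0.68  1.57  0.    0.89 -0.2 ]
shift [ 0.43 -0.07  0.04] turn [-0.   -0.03 -0.05]
t 41.55 tcp [ 0.6156 -0.011   0.0707] axes x,y,z [[0.005, 0.003, -1.0], [1.0, -0.0, 0.005], [-0.0, -1.0, -0.003]] F [ 0.8 -0.5 -1.1] gap 32.9 q [-0.2   0.68  1.57  0.    0.89 -0.2 ]
```

View pics/f12.png

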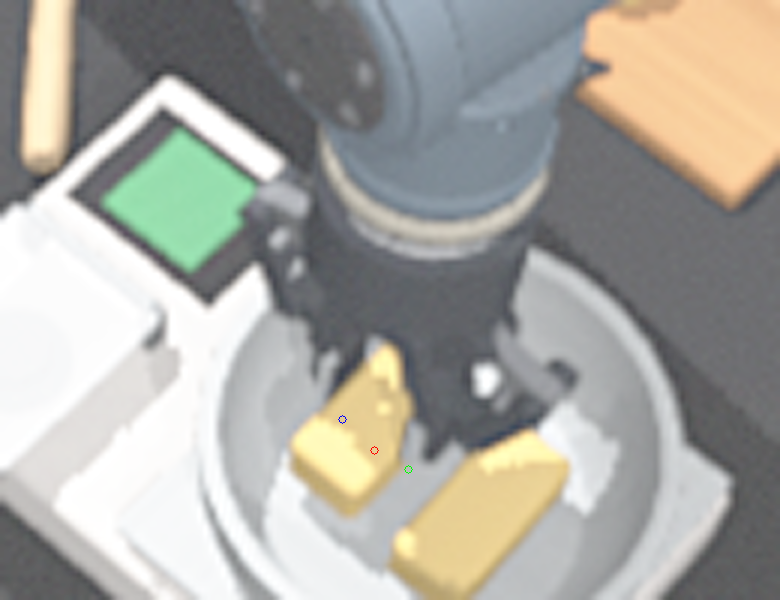

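The held bar hangs beside bar 1 with a clear gap. I'll lower about 10 mm more, checking force.

Request:
{"method": "carry_out", "body": {"commands": [[[0.1,-0.1,0,0,0,0,20],[0.2,-0.1,0,0,0,0,20],[0.3,-0.1,0,0,0,0,20],[0.3,-0.1,0,0,0,0,20],[0.3,-0.1,0,0,0,0,20]]]}}

```text
t: 42.1
tcp_pos: [0.6132, -0.011, 0.0632]
tool_rot: [0.502, 0.5, -0.498, 0.5]
force: [-0.3, 0.5, -1.5]
finger_gap: 0.384
```

Request:
{"method": "carry_out", "body": {"commands": [[[0.1,0,0,0,0,0,20],[0.2,0,0,0,0,0,20],[0.2,0,0,0,0,0,20],[0.2,0,0,0,0,0,20],[0.2,0,0,0,0,0,20]]]}}

```text
t: 42.6
tcp_pos: [0.6133, -0.011, 0.0583]
tool_rot: [0.502, 0.5, -0.498, 0.501]
force: [-1.1, -0.6, -0.4]
finger_gap: 0.385
```

Request:
{"method": "carry_out", "body": {"commands": [[[0.05,0,0,0,0,0,20],[0.05,0,0,0,0,0,36],[0.05,0,0,0,0,0,39],[0.05,0,0,0,0,0,41],[0.05,0,0,0,0,0,42]]]}}

```text
t: 43.1
tcp_pos: [0.6133, -0.011, 0.0572]
tool_rot: [0.502, 0.499, -0.498, 0.501]
force: [-0.7, 0.1, 0.3]
finger_gap: 0.491
```

Request:
{"method": "carry_out", "body": {"commands": [[[-0.5,0,0,0,0,0,42],[-1.5,0,0,0,0,0,42],[-2.8,0,0,0,0,0,42],[-4.2,0,0,0,0,0,42],[-5.5,0,0,0,0,0,42]]]}}

```text
t: 43.6
tcp_pos: [0.6126, -0.0114, 0.1971]
tool_rot: [0.502, 0.499, -0.498, 0.501]
force: [0.6, 0.6, 0.0]
finger_gap: 0.496
```

Request:
{"method": "carry_out", "body": {"commands": [[[0,-0.5,-1.5,0,0,0,42],[0,-1,-3,0,0,0,42],[0,-1.5,-5,0,0,0,42],[0,-2,-7,0,0,0,42],[0,-2.5,-9,0,0,0,42]]]}}

```text
t: 44.1
tcp_pos: [0.5507, 0.2107, 0.1962]
tool_rot: [0.503, 0.499, -0.498, 0.501]
force: [0.4, 0.5, -0.2]
finger_gap: 0.491
```

```bash
python3 g.py; python3 - <<'E'
from h import *
c=snap("scene","sc50"); crop(c,260,140,430,300,4,"f13"); s=snap("top","tp50")
E
```

```text
t 44.1 tcp [0.5507 0.2107 0.1962] axes x,y,z [[0.006, 0.003, -1.0], [1.0, -0.001, 0.006], [-0.001, -1.0, -0.003]] F [ 0.4  0.5 -0.2] gap 41.9 q [0.17 0.48 1.53 0.   1.12 0.17]
```

View pics/f13.png

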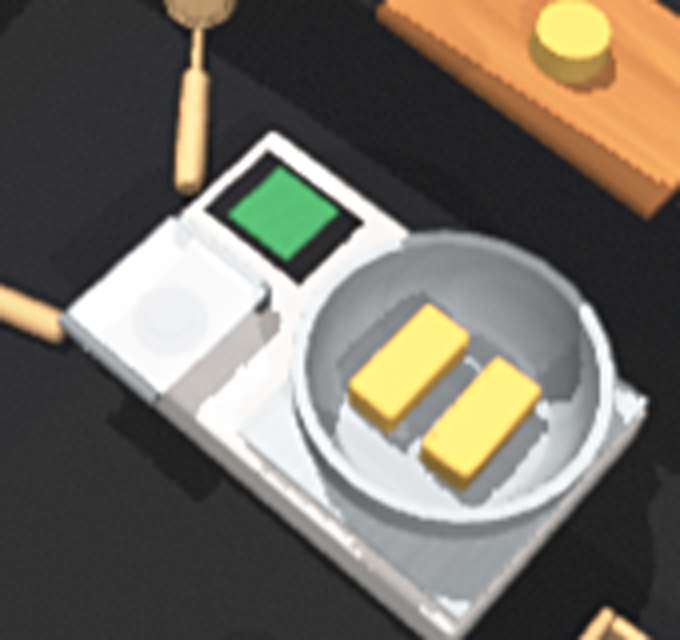

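View pics/tp50.png

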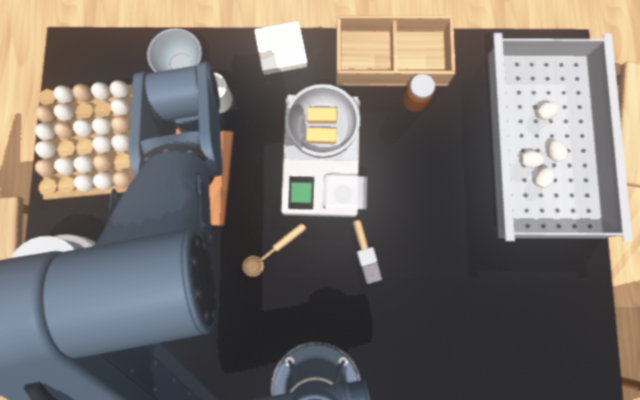

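View pics/sc50.png

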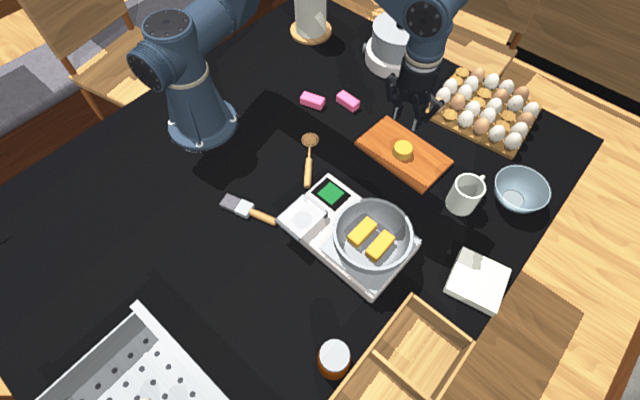

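Both bars lie flat in the bowl, at (361,231) and (380,245) in the scene view. The cover is shut at (302,218). The cake at (403,150), jar at (334,358) and mug at (466,194) are where they started, and the arm is clear.

```bash
python3 - <<'E'
from station import manip
print(manip.sign_off())
E
```

```text
the job is handed in; nothing more can be done
None
```

I handed the job in at about 44 s. All the steps look done in the order asked, but I could not confirm the tare reading itself.

- **Bowl:** I set the steel bowl on the plate, within a few mm of its middle by both cameras, and let go. The force on the tool during placing stayed at about 2 N.
- **Tare:** I lifted the cover with the shut fingertips and pressed the key once with the cover resting on the gripper. Then I drew back and the cover fell shut. The key felt springy for about 5 mm and then stopped hard, at about 14 N in a last check push. That is more than it needed. The display stayed plain green throughout, so the evidence for the tare is that stop.
- **Wax:** I put both honey-coloured bars side by side on the bowl floor afterwards and did not press tare again.

**Last pictures:** Both bars are in the bowl, the cover is shut, the cake is still on the board, and the jar and mug have not moved. The gripper is clear, with no force on it.

**What disagreed:**
- **Tool position:** The real fingertips were about 20 to 30 mm short of the reported tool position, so my first three grasps at the bowl closed on nothing. I corrected for this afterwards.
- **Rim height:** Estimates of the rim height from the pictures varied by 1 to 2 cm.

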